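Stow the pinch bowls in their keeper and clip them in

ROBOT

A 7-joint arm with a two-finger parallel gripper is mounted at the origin on the work surface. World frame = base frame: x ahead of the robot, y to its left, z up, the work surface at z = 0. Lengths are in m, angles in rad, forces in N, time in s.
With the tool pointing down it reaches from about 0.35 to 0.9 m from the base axis. Payload 8.1 kg.
Tool frame: the origin (TCP) lies on the centre line of the jaws, within the pads' length; the fingertips stand 11 mm ahead of it and the grasp point (between the pads) lies 8 mm behind it (arm.nose_length is the distance from the TCP to the fingertips, in m); z points along the fingers, y is the line along which they close (so a half turn about z gives the same grasp; the last joint's range is limited). The gripper opens to 92 mm and grips with 3 to 60 N. Pads are 19 mm wide; open, the fingers measure 130 mm over their backs; the gripper's body (75 mm by 190 mm) begins 47 mm behind the grasp point.
Start: joints at [-1.357, 0.434, 0.025, 1.573, -0.012, 1.134, -0.075], TCP at [0.195, 0.594, 0.238] pointing down, gripper open.
Joint ranges: [-2.62, 2.62], [-0.44, 2.09], [-1.27, 1.32], [0.08, 2.57], [-1.32, 4.46], [0.12, 2], [-2.74, 2.74]. Speed limits (rad/s): [2.22, 2.22, 3.01, 3.01, 3.14, 3.14, 3.14].

INTERFACE

Orientations are given as a rotation vector (axis times angle).
In Python, from cell import arm gives the robot as it stands.
- The arm moves only by the tool jog_arm, never from a script. Its argument "moves" is a list of rows, each a list of 4 numbers: the shift along the tool's x, y, z in m, then the turn about the tool's z in rad. In form: [[tx, ty, tz, spin], ...]. A call has 1 to 20 rows; each row is the pose to reach, as a shift and turn from the pose commanded when the call began, along the tool's axes at that moment; what a row does not reach only later rows make up. A row lasts 1/8 s, in which the tool goes at most 62.5 mm and 10.7 degrees, less where a joint would pass 70% of its speed; a pose out of reach is approached as far as the arm can. A call with a gripper value outside its range is refused whole. "hand" is the finger opening in m, from 0 to 0.0918, set as the call begins (left out, the last holds). The fingers move at their own pace and stop on an object; "newtons" is the grip in N (left out, the last holds). Time passes only in rows, so rows that repeat a pose let the fingers close. It gives the time, the measured TCP pose, the force, the opening and the grip force at its end, in the units of the state.
- arm.observe(): the state, without advancing time (a new reading comes with each control period).
- arm.get_image(name): name is "side" or "top"; returns a dict with "color" (420x560x3 uint8, red, green, blue), "z_map" (420x560 float32, m along the optical axis (not along the pixel's ray), 0 where there is no reading), "fx", "fy", "cx", "cy" (pixels), "rvec" (rotation vector, rad) and "tvec" (3), from world to camera coordinates, as OpenCV has them. Camera axes: x right, y down, z forward; pixel columns grow to the right and rows downward; lengths in m; the calibration is good to about 2 mm. A picture is of the moment at which its call begins.
- arm.sign_off(): hands the job in; it is judged then, once.
The state is a dict: "clock": time; "joints": joint angles; "dq": joint speeds; "joint_efforts": joint torques, N m; "position": TCP position; "ee_rot": TCP orientation; "force": force on the tool from outside, world axes, zero at the start; "ft_torque": the same for the moment, N m; "width": opening from 0.0 (shut) to 1.0 (fully open); "gripper_force": force on a finger pad.
Only numpy, scipy, OpenCV 4.12 (cv2) and the standard library are available. Lean on these libraries where they do the work, as an engineer would, in place of code of your own. Each camera call takes 0.05 s, during which the arm holds its last target. There are 200 camera calls.

TASK

Get the cart ready to be rolled away: set down all the small white pinch bowls (four to six of them), without dropping them, upright and nested in one another in a single stack on the round seat of the black keeper. Then clip one of the two wooden spring clips onto each of the keeper's two posts, higher than the rim of the top bowl, the groove of its jaws gripping the post and its handles pointing in to the middle so that the handle ends lie over the bowls and keep them from hopping out. Leave the spice jars, ramekin, timer, pepper mill and tongs where they are.

Things in the scene. Friction and masses are not known exactly. Their poses are not given: they have to be found in the camera images.
- bowl1: ceramic pinch bowl, a plain white cone: 60 mm across the rim, 28 mm across the foot, 32 mm tall, wall 3 mm, floor 12 mm thick. Origin: centre of its underside, z up. All are alike; one nested in another stands 12 mm higher. Some may be absent (None from the start)
- bowl2: ceramic pinch bowl, a plain white cone: 60 mm across the rim, 28 mm across the foot, 32 mm tall, wall 3 mm, floor 12 mm thick. Origin: centre of its underside, z up. All are alike; one nested in another stands 12 mm higher. Some may be absent (None from the start)
- bowl3: ceramic pinch bowl, a plain white cone: 60 mm across the rim, 28 mm across the foot, 32 mm tall, wall 3 mm, floor 12 mm thick. Origin: centre of its underside, z up. All are alike; one nested in another stands 12 mm higher. Some may be absent (None from the start)
- bowl4: ceramic pinch bowl, a plain white cone: 60 mm across the rim, 28 mm across the foot, 32 mm tall, wall 3 mm, floor 12 mm thick. Origin: centre of its underside, z up. All are alike; one nested in another stands 12 mm higher. Some may be absent (None from the start)
- bowl5: ceramic pinch bowl, a plain white cone: 60 mm across the rim, 28 mm across the foot, 32 mm tall, wall 3 mm, floor 12 mm thick. Origin: centre of its underside, z up. All are alike; one nested in another stands 12 mm higher. Some may be absent (None from the start)
- bowl6: ceramic pinch bowl, a plain white cone: 60 mm across the rim, 28 mm across the foot, 32 mm tall, wall 3 mm, floor 12 mm thick. Origin: centre of its underside, z up. All are alike; one nested in another stands 12 mm higher. Some may be absent (None from the start)
- keeper: bowl keeper, fixed: black plastic base 8 mm thick, 90 mm along its x and 208 mm along its y, with a shallow round seat in the middle (on the base; ring wall 4 mm high, 36 mm inside, 46 mm outside) and two upright round steel posts 10 mm thick on its y axis, 80 mm either side of the seat. Origin: centre of the underside, z up
- post_a (a point): tip of the keeper's post at its +y end, on the post's axis, 155 mm above the cart top
- post_b (a point): tip of the keeper's post at its -y end, likewise
- clip1: sprung wooden clip (peg), two levers on a steel hinge pin, 76 mm long, lying on its side, 24 mm tall, hinge pin upright. Origin: on the hinge axis at the underside; z along the hinge, x from the hinge towards the jaws. This frame is that of the lever on its +y side; with the joint at v the clip's middle line is turned by -v/2 about z from this x
- clip1_jaw (a joint): hinge of that clip: 0 shut, about 0.16 rad when shut on a 10 mm post, 0.65 rad fully squeezed (jaws then about 23 mm apart at the groove)
- clip1_mouth (a point): middle of that clip's jaws, 26 mm before the hinge and 12 mm above the underside, at the shallow V groove across the grey jaw linings, parallel to the hinge; the jaws reach from 15 to 37 mm before the hinge
- clip1_end (a point): middle of the handle end of that clip, on its middle line, 38 mm behind the hinge and 12 mm above the underside. The handles reach from 4 to 40 mm behind the hinge; shut, they splay (outside 26 mm wide near the hinge, 52 mm at the end); fully squeezed they are parallel, 25 mm over the outside. Squeeze at 24 mm behind the hinge; it takes about 11 N
- clip2: sprung wooden clip (peg), two levers on a steel hinge pin, 76 mm long, lying on its side, 24 mm tall, hinge pin upright. Origin: on the hinge axis at the underside; z along the hinge, x from the hinge towards the jaws. This frame is that of the lever on its +y side; with the joint at v the clip's middle line is turned by -v/2 about z from this x
- clip2_jaw (a joint): hinge of that clip: 0 shut, about 0.16 rad when shut on a 10 mm post, 0.65 rad fully squeezed (jaws then about 23 mm apart at the groove)
- clip2_mouth (a point): middle of that clip's jaws, 26 mm before the hinge and 12 mm above the underside, at the shallow V groove across the grey jaw linings, parallel to the hinge; the jaws reach from 15 to 37 mm before the hinge
- clip2_end (a point): middle of the handle end of that clip, on its middle line, 38 mm behind the hinge and 12 mm above the underside. The handles reach from 4 to 40 mm behind the hinge; shut, they splay (outside 26 mm wide near the hinge, 52 mm at the end); fully squeezed they are parallel, 25 mm over the outside. Squeeze at 24 mm behind the hinge; it takes about 11 N
- jar1: glass spice jar with a dark steel cap, 44 mm across, 75 mm tall; a bystander. Origin: centre of its underside
- jar2: a second such jar; a bystander. Origin: centre of its underside
- jar3: a third such jar; a bystander. Origin: centre of its underside
- ramekin: ceramic ramekin, an open cup 84 mm across the rim and 45 mm tall, larger than the pinch bowls; a bystander. Origin: centre of its underside
- timer: white round kitchen timer, 68 mm across, 42 mm tall with its knob; a bystander. Origin: centre of its underside
- mill: dark wooden pepper mill, 52 mm across, 125 mm tall; a bystander. Origin: centre of its underside
- tongs: steel tongs with black silicone tips, lying flat, about 220 mm long, 20 mm tall; a bystander. Origin: centre of its underside
Things that resemble listed ones, but are neither listed nor needed, are in the scene too. Leave any purple or red look-alike of the bowl5 alone. Leave any purple look-alike of the bowl3 alone.

How it is judged:
On the way:
1. all the bowls present stand nested in one upright stack on the keeper's seat (horizontal distance between each of bowl1, bowl2, bowl3, bowl4, bowl5, bowl6 and keeper below 0.007 m and angle between each of bowl1, bowl2, bowl3, bowl4, bowl5, bowl6's own z axis and vertical below 0.12 rad and z of bowl1 in the frame of keeper between 0.005 and 0.077 m and z of bowl2 in the frame of keeper between 0.005 and 0.077 m and z of bowl3 in the frame of keeper between 0.005 and 0.077 m and z of bowl4 in the frame of keeper between 0.005 and 0.077 m and z of bowl5 in the frame of keeper between 0.005 and 0.077 m and z of bowl6 in the frame of keeper between 0.005 and 0.077 m), for 0.2 s.
At the end, for the whole second after the job is handed in: All bowls upright (0.12 rad), within 7 mm of the seat's axis, nested (underside at most 77 mm high); on each post a clip: jaws' middle within 10 mm of the axis, joint 0.08 to 0.4; jaws and handle end over 36 mm above every bowl's underside; handle end within 30 mm of the seat's axis; at rest (all of step 1 and linear speed of each of bowl1, bowl2, bowl3, bowl4, bowl5, bowl6, clip1, clip2 below 0.02 m/s and ((horizontal distance between clip1_mouth and post_a below 0.01 m and height (world z) of each of clip1_mouth, clip2_mouth below 0.155 m and value of joint clip1_jaw between 0.08 and 0.4 rad and contact force between each of clip1, clip2 and keeper above 1 N and horizontal distance between clip2_mouth and post_b below 0.01 m and value of joint clip2_jaw between 0.08 and 0.4 rad) or (horizontal distance between clip1_mouth and post_b below 0.01 m and height (world z) of each of clip1_mouth, clip2_mouth below 0.155 m and value of joint clip1_jaw between 0.08 and 0.4 rad and contact force between each of clip1, clip2 and keeper above 1 N and horizontal distance between clip2_mouth and post_a below 0.01 m and value of joint clip2_jaw between 0.08 and 0.4 rad)) and horizontal distance between each of clip1_end, clip2_end and keeper below 0.03 m and z of each of clip1_mouth, clip1_end, clip2_mouth, clip2_end in the frame of bowl1 above 0.036 m and z of each of clip1_mouth, clip1_end, clip2_mouth, clip2_end in the frame of bowl2 above 0.036 m and z of each of clip1_mouth, clip1_end, clip2_mouth, clip2_end in the frame of bowl3 above 0.036 m and z of each of clip1_mouth, clip1_end, clip2_mouth, clip2_end in the frame of bowl4 above 0.036 m and z of each of clip1_mouth, clip1_end, clip2_mouth, clip2_end in the frame of bowl5 above 0.036 m and z of each of clip1_mouth, clip1_end, clip2_mouth, clip2_end in the frame of bowl6 above 0.036 m); the robot touches nothing.
It fails at once if a jar, the ramekin, the timer, the mill or the tongs is shifted more than 30 mm or tipped (distance of any of jar1, jar2, jar3, ramekin, timer, mill, tongs from where it was at the start of the episode above 0.03 m or angle between any of jar1, jar2, jar3, ramekin, timer, mill, tongs's own z axis and vertical above 0.4 rad).
It fails at once if a bowl is dropped or thrown: it flies faster than 1.2 m/s out of the fingers ((linear speed of bowl1 above 1.2 m/s and contact force between bowl1 and the fingers below 0.05 N) or (linear speed of bowl2 above 1.2 m/s and contact force between bowl2 and the fingers below 0.05 N) or (linear speed of bowl3 above 1.2 m/s and contact force between bowl3 and the fingers below 0.05 N) or (linear speed of bowl4 above 1.2 m/s and contact force between bowl4 and the fingers below 0.05 N) or (linear speed of bowl5 above 1.2 m/s and contact force between bowl5 and the fingers below 0.05 N) or (linear speed of bowl6 above 1.2 m/s and contact force between bowl6 and the fingers below 0.05 N)).
Of bowl1, bowl2, bowl3, bowl4, bowl5, bowl6 only 4 to 6 are there at a start; the rules pass over those that are not, and their reading is None.
At some moment in a run one of clip1, clip2 may be knocked a few centimetres aside while the robot is not near it.
It also fails if it takes over 210 s, if anything falls off the work surface, if the arm or the gripper's body presses on something with over 40 N, if the wrist force passes 120 N, or if a joint passes its speed limit or range.

## Working session

There is one attempt and no reset: what is moved stays moved. The work goes in short steps, Python scripts to look and compute and a tool call to move; the robot and the scene stay as the last step left them, time stands still between calls to the robot, and variables do not carry over. Pictures are saved under pics/ and viewed, at most 17 in all, crops included, and the job is handed in when it is done.

Besides the shell and the picture viewer there is one more tool, called as name([rows], argument=value, ...), one row to a line, values as JSON. jog_arm: Moves the arm, as the interface text tells. Its arguments: {"type":"object","properties":{"moves":{"type":"array"},"hand":{"type":"number"},"newtons":{"type":"number"}},"required":["moves"]}

```bash
ls; mkdir -p pics
cat > h.py <<'E'
import numpy as np, cv2, pickle
from cell import arm
def grab(n):
    im=arm.get_image(n); pickle.dump(im,open(f'{n}.pkl','wb')); return im
def cloud(im):
    R=cv2.Rodrigues(np.array(im['rvec'],float))[0]; t=np.array(im['tvec'],float).ravel()
    z=im['z_map']; v,u=np.mgrid[:z.shape[0],:z.shape[1]]
    P=np.stack([(u-im['cx'])/im['fx']*z,(v-im['cy'])/im['fy']*z,z],-1)
    W=(P-t)@R; W[z==0]=np.nan; return W
def save(im,n,box=None,s=1):
    c=im['color'][:,:,::-1]
    if box: c=c[box[1]:box[3],box[0]:box[2]]
    cv2.imwrite(f'pics/{n}.png',cv2.resize(c,None,fx=s,fy=s,interpolation=cv2.INTER_CUBIC))
E
python3 - <<'E'
from h import *
for n in('top','side'):
    im=grab(n); save(im,n+'0',s=1.4)
    R=cv2.Rodrigues(np.array(im['rvec']))[0]; print(n,im['fx'],im['cx'],im['cy'],-R.T@np.ravel(im['tvec']),R[2])
print(arm.observe())
E
```

```text
pics
top 380.9780473249703 275.3311195045176 210.24946205386757 [ 0.36309666 -0.01525521  1.115053  ] [ 0.19506581  0.01455329 -0.98068218]
side 511.50322668600063 285.7012397734095 209.08206967596584 [-0.04747426  0.83783191  1.19113181] [ 0.40807784 -0.56570594 -0.71655374]
{'clock': 0.1, 'joints': array([-1.35661937,  0.43517221,  0.02499214,  1.57398423, -0.01159812,
        1.13402227, -0.07510574]), 'dq': array([-0.00056652, -0.00305544,  0.0001445 , -0.00176952, -0.00121584,
        0.00015728, -0.00060105]), 'joint_efforts': array([ 2.68049815e-03, -6.69127250e+01,  9.87999961e-01, -3.15145290e+01,
       -6.03380590e-02,  3.73479095e-02,  2.57813969e-05]), 'position': array([0.19461322, 0.59346416, 0.23702039]), 'ee_rot': array([-4.95641376e-01, -3.10215904e+00,  2.25935728e-03]), 'force': array([-0.42232877,  0.32227844,  0.37667295]), 'ft_torque': array([ 1.76530084e-02, -3.18564401e-02, -6.10284633e-05]), 'gripper_force': 0.0, 'width': 0.9996811887006212}
```

View pics/top0.png

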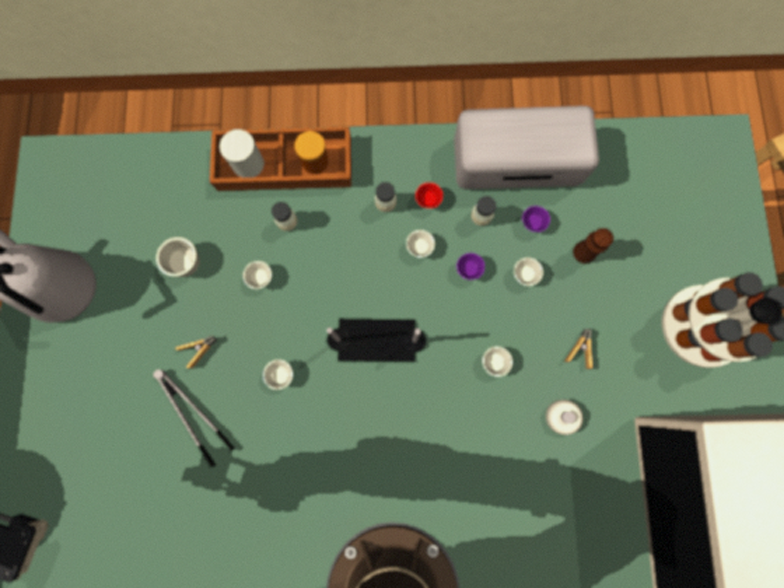

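View pics/side0.png

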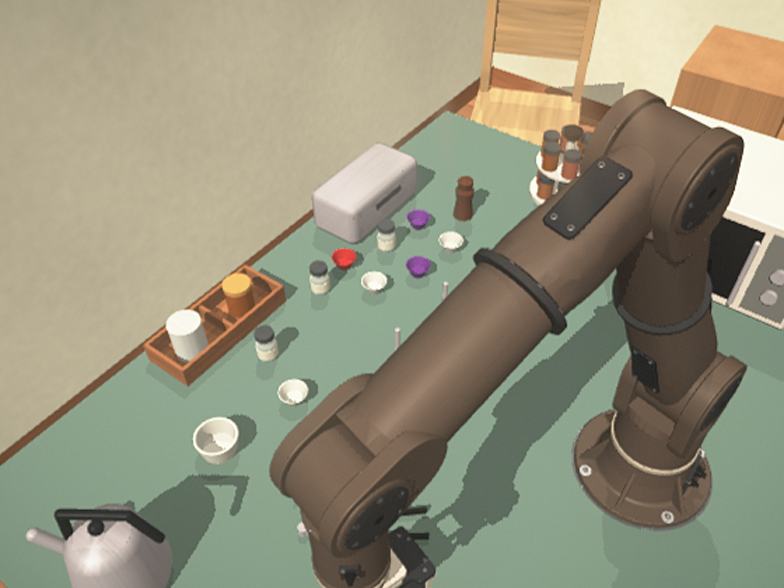

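The top view shows five white bowls at (421,243), (257,275), (528,271), (278,374) and (497,361). The keeper is at (376,340) with its posts along world y. The clips are at about (205,347) and (583,348). The purple and red bowls are decoys. Next I measure the positions.

```bash
cat >> h.py <<'E'
def ray(im,uv,h):
    R=cv2.Rodrigues(np.array(im['rvec'],float))[0]; c=-R.T@np.ravel(im['tvec'])
    uv=np.atleast_2d(uv).astype(float)
    d=np.c_[(uv[:,0]-im['cx'])/im['fx'],(uv[:,1]-im['cy'])/im['fy'],np.ones(len(uv))]@R
    return c+d*((h-c[2])/d[:,2])[:,None]
def proj(im,P):
    K=np.array([[im['fx'],0,im['cx']],[0,im['fy'],im['cy']],[0,0,1.]])
    return cv2.projectPoints(np.atleast_2d(P).astype(float),np.array(im['rvec'],float),np.array(im['tvec'],float),K,None)[0][:,0]
def bowls(im):
    hsv=cv2.cvtColor(im['color'],cv2.COLOR_RGB2HSV)
    m=((hsv[...,1]<60)&(hsv[...,2]>120)).astype(np.uint8)
    out=[]
    for c in cv2.findContours(m,cv2.RETR_EXTERNAL,cv2.CHAIN_APPROX_NONE)[0]:
        if len(c)<30: continue
        h=cv2.convexHull(c); A=cv2.contourArea(h)
        if not 150<A<1200: continue
        P=ray(im,c[:,0],.032)[:,:2].astype(np.float32)
        (x,y),(a,b),_=cv2.fitEllipse(P); out.append((x,y,a,b,*c[:,0].mean(0)))
    return np.round(out,4)
E
python3 - <<'E'
from h import *
import pickle
im=pickle.load(open('top.pkl','rb'))
print(bowls(im))
W=cloud(im); print('tab',np.nanmedian(W[200:215,100:110,2]))
# keeper dark
hsv=cv2.cvtColor(im['color'],cv2.COLOR_RGB2HSV)
m=(hsv[...,2]<40).astype(np.uint8)
for c in cv2.findContours(m,cv2.RETR_EXTERNAL,cv2.CHAIN_APPROX_NONE)[0]:
    if cv2.contourArea(c)>400:
        u=c[:,0].mean(0); r=cv2.minAreaRect(ray(im,c[:,0],.008)[:,:2].astype(np.float32)); print('dark',u,r)
t=np.argwhere((W[...,2]>.10)&(W[...,2]<.2)&(abs(W[...,1])<.25)&(W[...,0]<.6)&(W[...,0]>.3)); 
for v,u in t: print(u,v,W[v,u].round(3))
save(im,'clipA',(110,225,180,275),8); save(im,'clipB',(390,225,460,275),8); save(im,'keep',(220,210,320,275),8)
a=[cv2.imread(f'pics/{n}.png') for n in('clipA','clipB','keep')]
a=[cv2.resize(x,(560,400)) for x in a[:2]]+[cv2.resize(a[2],(800,520))]
cv2.imwrite('pics/m1.png',cv2.resize(np.vstack([np.hstack([a[0],a[1]])[:, :1120],cv2.copyMakeBorder(a[2],0,0,0,320,0)]),(730,600)))
E
```

```text
[[ 3.500000e-02 -4.469000e-01  5.080000e-02  1.219000e-01  4.491682e+02
   4.117009e+02]
 [ 3.298000e-01  3.722000e-01  2.040000e-02  1.526000e-01  1.415217e+02
   2.979348e+02]
 [ 6.473000e-01  7.706000e-01  6.930000e-02  1.068000e-01  1.363730e+01
   1.936863e+02]
 [ 9.160000e-01  3.211000e-01  7.150000e-02  9.440000e-02  1.687037e+02
   1.070000e+02]]
tab 0.0009504336478549894
dark [287.36065574 402.2295082 ] ((0.057118870317935944, -0.017765000462532043), (0.14108914136886597, 0.04985281080007553), 71.4542007446289)
dark [ 10.984 388.592] ((0.09959758818149567, 0.7388314604759216), (0.06885799020528793, 0.11516378819942474), 89.92422485351562)
dark [482.46511628 363.1461794 ] ((0.1517144739627838, -0.5513613820075989), (0.2953672707080841, 0.10924416035413742), 0.13105157017707825)
dark [269.734375 242.671875] ((0.48736581206321716, 0.022178396582603455), (0.1986640840768814, 0.08371563255786896), 87.37049102783203)
235 234 [0.495 0.102 0.16 ]
234 235 [0.492 0.105 0.158]
235 235 [0.493 0.103 0.152]
236 235 [0.492 0.1   0.159]
237 235 [0.493 0.098 0.151]
297 235 [ 0.489 -0.054  0.
[... 484 characters left out ...]
0.483 -0.057  0.155]
299 237 [ 0.483 -0.059  0.156]
235 238 [0.486 0.104 0.145]
236 238 [0.486 0.102 0.144]
237 238 [0.487 0.1   0.138]
238 238 [0.488 0.099 0.127]
239 238 [0.49  0.098 0.111]
296 238 [ 0.484 -0.052  0.134]
297 238 [ 0.481 -0.054  0.156]
298 238 [ 0.481 -0.057  0.155]
299 238 [ 0.481 -0.059  0.158]
236 239 [0.486 0.104 0.123]
237 239 [0.486 0.101 0.128]
238 239 [0.487 0.1   0.116]
239 239 [0.489 0.099 0.104]
296 239 [ 0.482 -0.053  0.124]
297 239 [ 0.48  -0.055  0.139]
298 239 [ 0.48  -0.057  0.144]
299 239 [ 0.481 -0.06   0.134]
237 240 [0.486 0.104 0.102]
238 240 [0.486 0.102 0.102]
296 240 [ 0.481 -0.053  0.109]
297 240 [ 0.48  -0.055  0.121]
298 240 [ 0.48  -0.058  0.119]
```

View pics/m1.png

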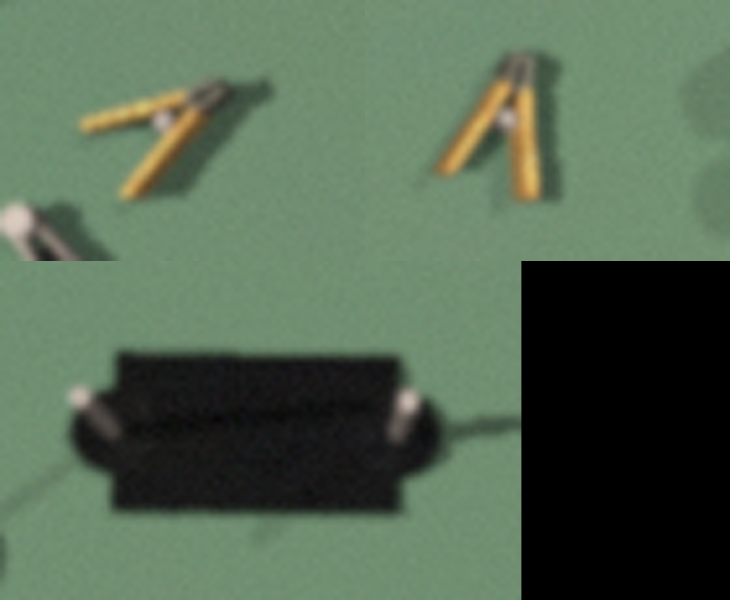

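The clips' jaws (grey) are at montage (210,92) and (517,68). The handles of clip A point left and down, and those of clip B point down. The post tips are at about (235,236) and (298,237) in the full image. I fit bowl rims and clips by depth next.

```bash
cat >> h.py <<'E'
from scipy.optimize import least_squares
def circ(P,r):
    s=least_squares(lambda p:np.hypot(*(P-p[:2]).T)-r,P.mean(0),loss='soft_l1',f_scale=.002); return s.x,np.std(s.fun)
def bowls(im):
    W=cloud(im); hsv=cv2.cvtColor(im['color'],cv2.COLOR_RGB2HSV)
    m=((hsv[...,1]<70)&(hsv[...,2]>90)&(W[...,2]>.006)&(W[...,2]<.06)).astype(np.uint8)
    m=cv2.morphologyEx(m,cv2.MORPH_CLOSE,np.ones((3,3)))
    n,l,st,ce=cv2.connectedComponentsWithStats(m); out=[]
    for i in range(1,n):
        if not 150<st[i,4]<900: continue
        c=max(cv2.findContours((l==i).astype(np.uint8),0,cv2.CHAIN_APPROX_NONE)[0],key=len)[:,0]
        P=ray(im,c,.032)[:,:2]; (x,y),r=cv2.minEnclosingCircle(P.astype(np.float32))
        e=cv2.fitEllipse(P.astype(np.float32))
        out.append([*e[0],*e[1],r*2,np.nanpercentile(W[l==i][:,2],95),*ce[i]])
    return np.round(out,4)
def clips(im):
    W=cloud(im); hsv=cv2.cvtColor(im['color'],cv2.COLOR_RGB2HSV)
    m=((hsv[...,0]>8)&(hsv[...,0]<28)&(hsv[...,1]>110)&(hsv[...,2]>80)&(W[...,2]<.2)&(W[...,0]<.75)).astype(np.uint8)
    n,l,st,ce=cv2.connectedComponentsWithStats(m)
    return [(np.round(ce[i],1),st[i,4],ray(im,ce[i],.024)[0].round(4),np.nanmedian(W[l==i][:,2]).round(3)) for i in range(1,n) if st[i,4]>15]
E
python3 - <<'E'
from h import *
im=pickle.load(open('top.pkl','rb')); np.set_printoptions(suppress=True,linewidth=150)
print(bowls(im)); print(*clips(im),sep='\n')
sc=365/70
for nm,o,ps in(('A',(110,225),[(82,126),(126,193),(222,85),(162,120)]),('B',(390,225),[(440-365,170),(530-365,196),(520-365,58),(507-365,120)])):
    print(nm,ray(im,[(o[0]+p[0]/sc,o[1]+p[1]/sc) for p in ps],.024).round(4)[:,:2].tolist())
print(ray(im,[(235.3,236.1),(298.3,237.1)],.155).round(4))
E
```

```text
[[  0.6866  -0.0748   0.0549   0.0583   0.0654   0.0332 300.04   173.78  ]
 [  0.6711   0.4406   0.0806   0.0888   0.0915   0.0468 126.2684 183.6718]
 [  0.6189  -0.2965   0.0559   0.0562   0.0588   0.0331 377.1891 193.9551]
 [  0.6287   0.2698   0.0559   0.0583   0.0655   0.0342 183.4032 196.0323]
 [  0.5913   0.6433   0.0346   0.0725   0.0721   0.0582  56.2621 211.9272]
 [  0.4981  -0.6528   0.1577   0.1678   0.1672   0.0154 488.964  235.8318]
 [  0.4354  -0.2204   0.0562   0.0566   0.0591   0.0329 355.026  258.026 ]
 [  0.4206   0.2234   0.056    0.0585   0.065    0.035  197.9885 267.2305]
 [ -0.9154  -0.6372   0.1071   3.4442   0.1826   0.0213 128.4866 286.6544]
 [  0.3235  -0.3446   0.0644   0.0687   0.0705   0.0425 402.8439 297.7549]]
(array([430.3, 169.2]), np.int32(124), array([ 0.6917, -0.4604,  0.024 ]), np.float64(0.115))
(array([520. , 203.3]), np.int32(53), array([ 0.5814, -0.7074,  0.024 ]), np.float64(0.133))
(array([503.4, 217.8]), np.int32(129), array([ 0.5404, -0.6542,  0.024 ]), np.float64(0.127))
(array([485.4, 223. ]), np.int32(92), array([ 0.5265, -0.601 ,  0.024 ]), np.float64(0.038))
(array([542.6, 235.3]), np.int32(83), array([ 0.487 , -0.7572,  0.024 ]), np.float64(0.127))
(array([487.8, 242.1]), np.int32(97), array([ 0.4716, -0.6005,  0.024 ]), np.float64(0.037))
(array([415.7, 250.9]), np.int32(160), array([ 0.4516, -0.3949,  0.024 ]), np.float64(0.019))
(array([139.5, 251.1]), np.int32(124), array([0.4709, 0.3947, 0.024 ]), np.float64(0.022))
(array([526.3, 249.1]), np.int32(118), array([ 0.449 , -0.7055,  0.024 ]), np.float64(0.127))
A [[0.4774, 0.435], [0.44, 0.4087], [0.4982, 0.358], [0.4796, 0.3906]]
B [[0.4336, -0.3612], [0.4184, -0.4084], [0.4935, -0.4102], [0.4598, -0.3999]]
[[ 0.4899  0.1022  0.155 ]
 [ 0.4832 -0.0575  0.155 ]]
```

```bash
cat >> h.py <<'E'
from scipy.spatial.transform import Rotation as Ro
def go(x,y,z,yaw=None):
    "shift/spin to a TCP target; yaw = world angle of the tool y axis"
    s=arm.observe(); R=Ro.from_rotvec(s['ee_rot']).as_matrix(); d=R.T@(np.array([x,y,z])-s['position'])
    a=np.arctan2(R[1,1],R[0,1]); sp=0 if yaw is None else (a-yaw+np.pi/2)%np.pi-np.pi/2
    print('t',s['clock'].__round__(2),'pos',s['position'].round(4),'yaw',round(a,4),'w',round(s['width']*.0918,4),'F',s['force'].round(1),'gf',round(s['gripper_force'],1),'\n-> move',d.round(4),'spin',round(sp,4))
E
python3 -c "
from h import *
go(.4206,.2234,.12,-.042)"
```

```text
t 0.1 pos [0.1946 0.5935 0.237 ] yaw 1.2539 w 0.0918 F [-0.4  0.3  0.4] gf 0.0 
-> move [-0.33   -0.2811  0.1175] spin 1.2959
```

jog_arm([
  [-0.33,-0.281,0.117,1.296],
  [-0.33,-0.281,0.117,1.296],
  [-0.33,-0.281,0.117,1.296],
  [-0.33,-0.281,0.117,1.296],
  [-0.33,-0.281,0.117,1.296],
  [-0.33,-0.281,0.117,1.296],
  [-0.33,-0.281,0.117,1.296],
  [-0.33,-0.281,0.117,1.296],
  [-0.33,-0.281,0.117,1.296],
  [-0.33,-0.281,0.117,1.296],
  [-0.33,-0.281,0.117,1.296],
  [-0.33,-0.281,0.117,1.296],
], hand=0.08, newtons=12)

```text
clock: 1.6
position: [0.4204, 0.225, 0.1209]
ee_rot: [-2.265, -2.176, -0.001]
force: [-0.3, 0.0, 0.5]
width: 0.867
gripper_force: 0.0
```

```bash
python3 -c "
from h import *
go(.4206,.2234,.032,-.042)"
```

```text
t 1.6 pos [0.4204 0.225  0.1209] yaw -0.0402 w 0.0796 F [-0.3  0.   0.5] gf 0.0 
-> move [-0.0016  0.0003  0.0889] spin 0.0018
```

jog_arm([
  [0,0,0.04,0],
  [0,0,0.07,0],
  [0,0,0.0885,0],
  [0,0,0.0885,0],
  [0,0,0.0885,0],
])

```text
clock: 2.22
position: [0.4211, 0.2244, 0.0329]
ee_rot: [2.267, 2.174, 0.001]
force: [-0.0, 0.3, 1.5]
width: 0.873
gripper_force: 0.0
```

jog_arm([
  [0,0,0,0],
  [0,0,0,0],
  [0,0,0,0],
  [0,0,0,0],
  [0,0,0,0],
  [0,0,0,0],
], hand=0.05)

```text
clock: 2.98
position: [0.4209, 0.2243, 0.0326]
ee_rot: [-2.267, -2.174, -0.001]
force: [-1.8, 0.3, 6.9]
width: 0.628
gripper_force: 12.0
```

jog_arm([
  [0,0,-0.02,0],
  [0,0,-0.05,0],
  [0,0,-0.1,0],
  [0,0,-0.15,0],
  [0,0,-0.2,0],
  [0,0,-0.2,0],
  [0,0,-0.2,0],
])

```text
clock: 3.85
position: [0.4202, 0.2239, 0.2316]
ee_rot: [-2.267, -2.174, 0.001]
force: [-0.5, 0.5, -1.5]
width: 0.625
gripper_force: 12.0
```

```bash
python3 -c "
from h import *
go(.487,.0224,.235,-.042)
im=grab('top');save(im,'t2',(120,180,330,300),3.6)"
```

```text
t 3.85 pos [0.4202 0.2239 0.2316] yaw -0.0419 w 0.0574 F [-0.5  0.5 -1.5] gf 12.0 
-> move [-0.1985  0.0752 -0.0034] spin 0.0001
```

View pics/t2.png

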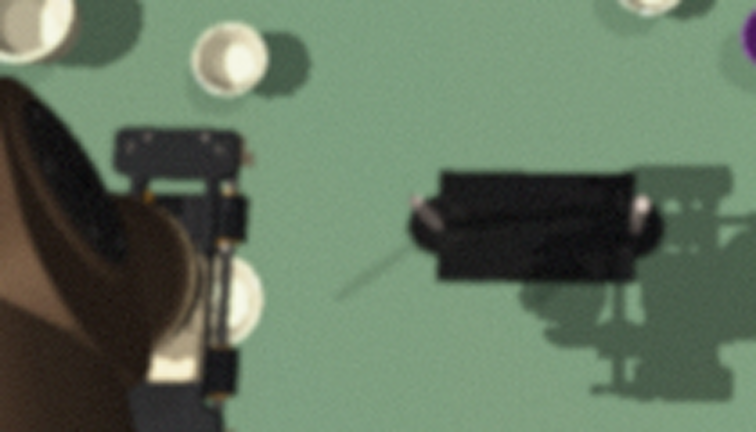

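The bowl is held in the fingers, seen at about (240,300). The keeper is clear.

jog_arm([
  [-0.04,0.015,0,0],
  [-0.08,0.03,0,0],
  [-0.12,0.045,0,0],
  [-0.16,0.06,0,0],
  [-0.185,0.07,0,0],
  [-0.1985,0.075,0,0],
  [-0.1985,0.075,0,0],
  [-0.1985,0.075,0.04,0],
  [-0.1985,0.075,0.08,0],
  [-0.1985,0.075,0.12,0],
  [-0.1985,0.075,0.15,0],
  [-0.1985,0.075,0.17,0],
  [-0.1985,0.075,0.17,0],
  [-0.1985,0.075,0.17,0],
])

```text
clock: 5.65
position: [0.4875, 0.0234, 0.0627]
ee_rot: [-2.266, -2.175, -0.001]
force: [-0.7, 0.0, 0.1]
width: 0.626
gripper_force: 12.0
```

```bash
python3 -c "
from h import *
go(.487,.0224,.041,-.042)
im=grab('side');save(im,'s2',(200,140,420,300),3.6)"
```

```text
t 5.65 pos [0.4875 0.0234 0.0627] yaw -0.041 w 0.0575 F [-0.7  0.   0.1] gf 12.0 
-> move [-0.0011 -0.0005  0.0217] spin 0.001
```

View pics/s2.png

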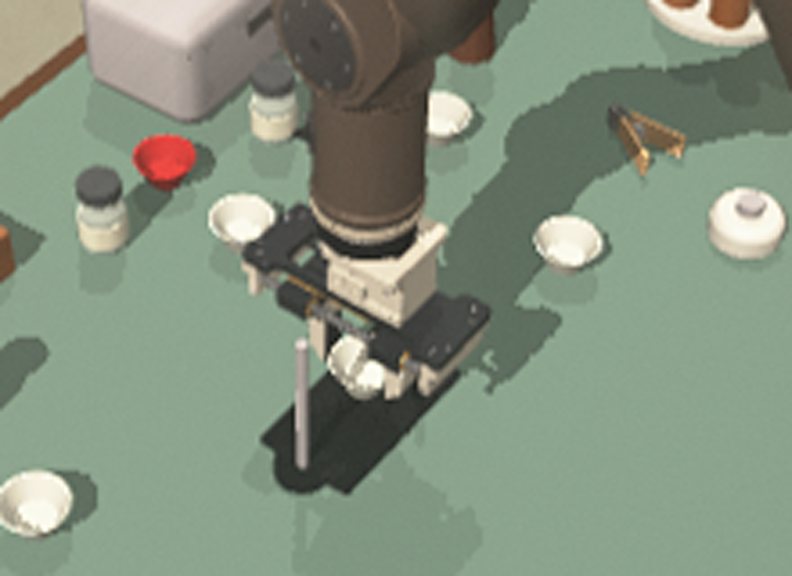

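Run:
```python
from h import *
im=pickle.load(open('side.pkl','rb'));W=cloud(im)
save(im,'s3',(280,220,330,260),14)
hsv=cv2.cvtColor(im['color'],cv2.COLOR_RGB2HSV)
m=(abs(W[...,0]-.487)<.05)&(abs(W[...,1]-.022)<.05)&(hsv[...,1]<70)&(hsv[...,2]>90)&(W[...,2]<.085)
P=W[m]; print(len(P),np.nanmin(P,0).round(4),np.nanmax(P,0).round(4))
for z in np.arange(.025,.085,.005):
    q=P[abs(P[:,2]-z)<.0025]
    if len(q): print(round(z,3),len(q),q.min(0).round(4),q.max(0).round(4))
```

```text
332 [ 0.437  -0.0277 -0.0085] [0.537  0.0714 0.0849]
0.035 13 [0.4745 0.0102 0.034 ] [0.5068 0.0399 0.0373]
0.04 44 [0.4688 0.0055 0.0377] [0.5045 0.0383 0.0424]
0.045 39 [0.4719 0.0038 0.0426] [0.5066 0.0446 0.0469]
0.05 26 [0.4649 0.0045 0.0476] [0.526  0.0449 0.0525]
0.055 29 [0.4535 0.0026 0.0529] [0.5214 0.0486 0.0571]
0.06 38 [ 0.446  -0.0066  0.0579] [0.5261 0.0518 0.0625]
0.065 18 [0.4455 0.0121 0.0625] [0.53   0.0519 0.0674]
0.07 15 [0.4409 0.0217 0.0676] [0.5319 0.0407 0.0722]
0.075 15 [0.4404 0.0215 0.0729] [0.5307 0.0389 0.0775]
0.08 12 [0.4454 0.0319 0.0778] [0.5329 0.0378 0.0824]
```

View pics/s3.png

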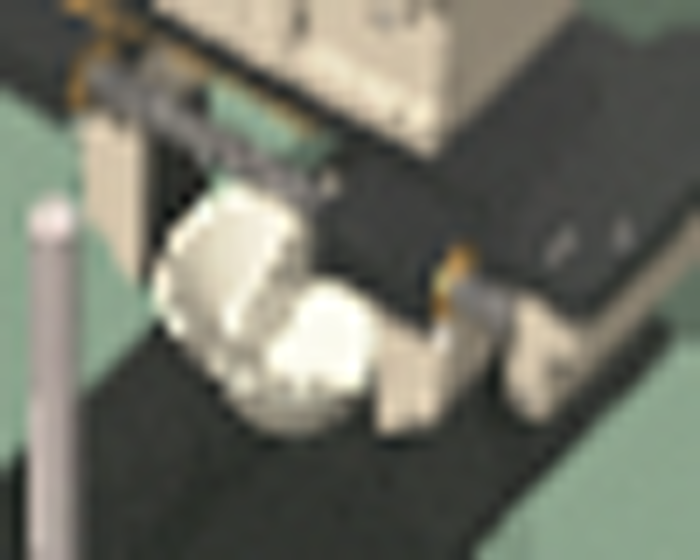

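The bowl hangs about upright between the fingers (rim left edge at (155,280), foot at (295,432) in the crop). I lower it now.

jog_arm([
  [0,0,0.01,0],
  [0,0,0.016,0],
  [0,0,0.021,0],
  [0,0,0.021,0],
  [0,0,0.021,0],
])

```text
clock: 6.32
position: [0.4873, 0.0225, 0.0412]
ee_rot: [-2.268, -2.174, 0.0]
force: [-0.5, -0.2, -1.6]
width: 0.627
gripper_force: 12.0
```

jog_arm([
  [0,0,0,0],
  [0,0,0,0],
  [0,0,0,0],
], hand=0.076)

```text
clock: 6.7
position: [0.4874, 0.0226, 0.0413]
ee_rot: [2.268, 2.174, 0.0]
force: [0.6, 0.8, -0.0]
width: 0.825
gripper_force: 0.0
```

jog_arm([
  [0,0,-0.03,0],
  [0,0,-0.08,0],
  [0,0,-0.13,0],
  [0,0,-0.18,0],
  [0,0,-0.18,0],
  [0,0,-0.18,0],
])

```text
clock: 7.45
position: [0.487, 0.0228, 0.221]
ee_rot: [-2.267, -2.174, -0.0]
force: [-0.5, -0.5, -1.1]
width: 0.828
gripper_force: 0.0
```

```bash
python3 -c "
from h import *
go(.4354,-.2204,.135,-.042)"
```

```text
t 7.45 pos [0.487  0.0228 0.221 ] yaw -0.0417 w 0.076 F [-0.5 -0.5 -1.1] gf 0.0 
-> move [-0.2452 -0.0414  0.0859] spin 0.0003
```

jog_arm([
  [-0.2452,-0.0414,0,0],
  [-0.2452,-0.0414,0,0],
  [-0.2452,-0.0414,0,0],
  [-0.2452,-0.0414,0,0],
  [-0.2452,-0.0414,0.06,0],
  [-0.2452,-0.0414,0.12,0],
  [-0.2452,-0.0414,0.12,0],
  [-0.2452,-0.0414,0.12,0],
], hand=0.08)

```text
clock: 8.45
position: [0.4358, -0.2211, 0.1022]
ee_rot: [2.268, 2.174, -0.001]
force: [0.2, -0.1, 1.3]
width: 0.873
gripper_force: 0.0
```

```bash
python3 -c "
from h import *
np.set_printoptions(suppress=True,linewidth=150)
go(.4354,-.2204,.032,-.042)
im=grab('top');save(im,'t3',(220,170,430,290),3.6)
print(bowls(im)[:,:6]); print(*[c for c in clips(im) if c[3]<.03])
s=grab('side'); W=cloud(s)
P=W[(abs(W[...,0]-.487)<.045)&(abs(W[...,1]-.0225)<.04)&(W[...,2]>.034)&(W[...,2]<.05)]
print(len(P),circ(P[:,:2],.0285),P.mean(0))
W=cloud(im)
P=W[(abs(W[...,0]-.487)<.045)&(abs(W[...,1]-.0225)<.04)&(W[...,2]>.034)&(W[...,2]<.05)]
print(len(P),circ(P[:,:2],.0285),P.mean(0))
"
```

```text
t 8.45 pos [ 0.4358 -0.2211  0.1022] yaw -0.0425 w 0.0801 F [ 0.2 -0.1  1.3] gf 0.0 
-> move [ 0.0007 -0.0004  0.0702] spin -0.0005
[[ 0.8798  0.2953  0.0582  0.0603  0.0684  0.0598]
 [ 0.6856 -0.0738  0.0548  0.0586  0.0654  0.0333]
 [ 0.6705  0.4402  0.0801  0.0936  0.0998  0.0469]
 [ 0.6189 -0.2965  0.0559  0.0562  0.0588  0.0328]
 [ 0.6282  0.2693  0.0556  0.0569  0.0591  0.0331]
 [ 0.5965  0.688   0.1021  0.1441  0.1526  0.0587]
 [ 0.4979 -0.6522  0.1578  0.1662  0.1667  0.0149]
 [ 0.4884  0.0216  0.0612  0.0614  0.0647  0.0411]
 [ 0.8917  0.8414  0.0631  1.2441  0.1783  0.0213]]
(array([139.7, 251.1]), np.int32(119), array([0.4707, 0.3942, 0.024 ]), np.float64(0.021))
83 (array([0.48604324, 0.02283626]), np.float64(0.0022503928242621945)) [0.48906327 0.01707757 0.03744147]
117 (array([0.48666807, 0.02068963]), np.float64(0.0018324280337627828)) [0.48823577 0.02235947 0.0385778 ]
```

View pics/t3.png

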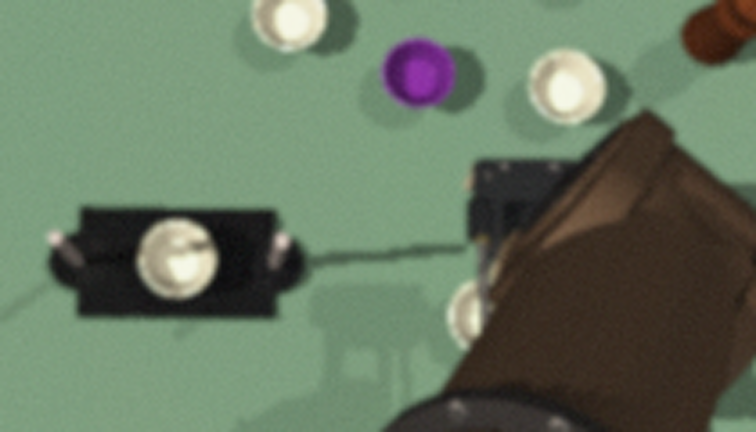

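Bowl 1 is seated, at (178,258) in the crop. I continue with bowl 2.

jog_arm([
  [0,0,0.04,0],
  [0,0,0.06,0],
  [0,0,0.0695,0],
  [0,0,0.0695,0],
  [0,0,0.0695,0],
])

```text
clock: 9.18
position: [0.4365, -0.2209, 0.0328]
ee_rot: [2.266, 2.173, 0.002]
force: [-0.4, -0.3, 0.5]
width: 0.875
gripper_force: 0.0
```

jog_arm([
  [0,0,0,0],
  [0,0,0,0],
  [0,0,0,0],
  [0,0,0,0],
  [0,0,0,0],
  [0,0,0,0],
], hand=0.05)

```text
clock: 9.93
position: [0.4357, -0.2207, 0.0318]
ee_rot: [2.268, 2.174, 0.0]
force: [-0.8, 1.1, 5.3]
width: 0.619
gripper_force: 12.0
```

jog_arm([
  [0,0,-0.02,0],
  [0,0,-0.05,0],
  [0,0,-0.1,0],
  [0,0,-0.15,0],
  [0,0,-0.2,0],
  [0,0,-0.2,0],
  [0.04,0.007,-0.2,0],
  [0.08,0.014,-0.2,0],
  [0.12,0.02,-0.2,0],
  [0.16,0.027,-0.2,0],
  [0.2,0.033,-0.2,0],
  [0.23,0.038,-0.2,0],
  [0.2452,0.041,-0.2,0],
  [0.2452,0.041,-0.2,0],
  [0.2452,0.041,-0.16,0],
  [0.2452,0.041,-0.12,0],
  [0.2452,0.041,-0.08,0],
  [0.2452,0.041,-0.05,0],
  [0.2452,0.041,-0.05,0],
  [0.2452,0.041,-0.05,0],
])

```text
clock: 12.42
position: [0.4874, 0.0215, 0.0827]
ee_rot: [2.269, 2.172, 0.001]
force: [-0.3, 0.3, -1.0]
width: 0.615
gripper_force: 12.0
```

```bash
python3 -c "
from h import *
go(.487,.0222,.053,-.042)"
```

```text
t 12.43 pos [0.4874 0.0215 0.0827] yaw -0.0437 w 0.0565 F [-0.3  0.3 -1. ] gf 12.0 
-> move [ 0.0007 -0.0005  0.0297] spin -0.0017
```

jog_arm([
  [0.0007,0,0.012,0],
  [0.0007,0,0.022,0],
  [0.0007,0,0.028,0],
  [0.0007,0,0.0303,0],
  [0.0007,0,0.0303,0],
  [0.0007,0,0.0303,0],
])

```text
clock: 13.18
position: [0.4867, 0.0233, 0.0516]
ee_rot: [-2.267, -2.174, 0.0]
force: [-2.1, -0.0, 4.8]
width: 0.618
gripper_force: 12.0
```

jog_arm([
  [0,0,0,0],
  [0,0,0,0],
  [0,0,0,0],
], hand=0.076)

```text
clock: 13.55
position: [0.487, 0.0233, 0.0514]
ee_rot: [2.268, 2.174, 0.0]
force: [0.2, -1.1, 0.4]
width: 0.821
gripper_force: 0.0
```

jog_arm([
  [0,0,-0.03,0],
  [0,0,-0.08,0],
  [0,0,-0.13,0],
  [0,0,-0.18,0],
  [0,0,-0.18,0],
  [0,0,-0.18,0],
])

```text
clock: 14.3
position: [0.4866, 0.0235, 0.2311]
ee_rot: [-2.267, -2.174, -0.0]
force: [-0.1, -0.7, -0.3]
width: 0.83
gripper_force: 0.0
```

```bash
python3 -c "
from h import *
go(.6283,.2695,.135,-.042)
im=pickle.load(open('top.pkl','rb')); W=cloud(im); import sys
hsv=cv2.cvtColor(im['color'],cv2.COLOR_RGB2HSV)
m=((W[...,2]>.06)&(W[...,2]<.14)&(hsv[...,2]<90)&(W[...,0]>.55)&(W[...,0]<.85)&(abs(W[...,1])<.45)).astype(np.uint8)
n,l,st,ce=cv2.connectedComponentsWithStats(m)
for i in range(1,n):
  if st[i,4]>25: P=W[l==i]; print(ce[i].round(),P.min(0).round(3),P.max(0).round(3),np.median(P,0).round(3))
"
```

```text
t 14.3 pos [0.4866 0.0235 0.2311] yaw -0.0417 w 0.0762 F [-0.1 -0.7 -0.3] gf 0.0 
-> move [0.2516 0.1313 0.0962] spin 0.0003
[379. 126.] [ 0.805 -0.37   0.06 ] [ 0.812 -0.234  0.099] [ 0.809 -0.303  0.081]
[275. 137.] [ 0.77  -0.021  0.066] [0.805 0.014 0.079] [ 0.786 -0.004  0.075]
[347. 147.] [ 0.732 -0.228  0.067] [ 0.768 -0.192  0.08 ] [ 0.749 -0.21   0.075]
[201. 151.] [0.732 0.194 0.064] [0.769 0.228 0.08 ] [0.75  0.211 0.075]
[425. 175.] [ 0.643 -0.444  0.06 ] [ 0.684 -0.404  0.115] [ 0.651 -0.415  0.086]
```

jog_arm([
  [0.2516,0.1313,0,0],
  [0.2516,0.1313,0,0],
  [0.2516,0.1313,0,0],
  [0.2516,0.1313,0,0],
  [0.2516,0.1313,0,0],
  [0.2516,0.1313,0.06,0],
  [0.2516,0.1313,0.12,0],
  [0.2516,0.1313,0.12,0],
  [0.2516,0.1313,0.12,0],
], hand=0.08)

```text
clock: 15.42
position: [0.6296, 0.2689, 0.1126]
ee_rot: [2.268, 2.173, 0.001]
force: [1.7, -1.1, 0.6]
width: 0.867
gripper_force: 0.0
```

```bash
cat > chk.py <<'E'
from h import *
import sys
np.set_printoptions(suppress=True,linewidth=150)
go(*map(float,sys.argv[1:5]))
zt=float(sys.argv[5])  # rim z of the top bowl
im=grab('top'); W=cloud(im)
m=(np.hypot(W[...,0]-.487,W[...,1]-.0225)<.05)&(W[...,2]>.02)&(W[...,2]<.13); P=W[m]
print('zmax pct',np.percentile(P[:,2],[50,90,98]).round(4)); Q=P[P[:,2]>zt-.006]; print(len(Q),circ(Q[:,:2],.0285))
c=max(cv2.findContours(m.astype(np.uint8),0,cv2.CHAIN_APPROX_NONE)[0],key=len)[:,0]
e=cv2.fitEllipse(ray(im,c,zt)[:,:2].astype(np.float32)); print('ell',np.round([*e[0],*e[1]],4))
print(bowls(im)[:,:6]); print(*[c for c in clips(im) if c[3]<.03],sep='\n')
E
python3 chk.py .6283 .2695 .032 -.042 .052
```

```text
t 15.43 pos [0.6296 0.2689 0.1126] yaw -0.0427 w 0.0796 F [ 1.7 -1.1  0.6] gf 0.0 
-> move [ 0.0006 -0.0014  0.0806] spin -0.0007
zmax pct [0.0406 0.0523 0.0546]
118 (array([0.48629892, 0.02327326]), np.float64(0.0016908568051469007))
ell [0.4861 0.0222 0.0557 0.0592]
[[ 0.8169 -0.1577  0.0798  0.1006  0.1607  0.0591]
 [ 0.8819  0.297   0.0593  0.0645  0.0684  0.0589]
 [ 0.6861 -0.0744  0.0555  0.0563  0.0604  0.033 ]
 [ 0.6189 -0.2965  0.0559  0.0562  0.0588  0.0326]
 [ 0.6291  0.2616  0.0385  0.0603  0.0623  0.0334]
 [ 0.5993  0.6847  0.088   0.141   0.1513  0.059 ]
 [ 0.4982 -0.6537  0.1576  0.1706  0.1688  0.0152]
 [ 0.4891  0.0234  0.0629  0.0638  0.0663  0.0532]
 [ 0.3232 -0.3446  0.0659  0.0679  0.0728  0.0424]
 [ 0.1372 -0.4847  0.0063  0.2747  0.2452  0.0384]]
(array([415.5, 250.6]), np.int32(127), array([ 0.4524, -0.3944,  0.024 ]), np.float64(0.021))
(array([141.4, 251.6]), np.int32(102), array([0.4693, 0.3892, 0.024 ]), np.float64(0.022))
(array([505.6, 254.2]), np.int32(20), array([ 0.4361, -0.6458,  0.024 ]), np.float64(0.023))
```

jog_arm([
  [0,-0.001,0.04,0],
  [0,-0.001,0.07,0],
  [0,-0.001,0.08,0],
  [0,-0.001,0.08,0],
  [0,-0.001,0.08,0],
])

```text
clock: 16.1
position: [0.629, 0.2695, 0.0335]
ee_rot: [2.267, 2.173, 0.004]
force: [0.8, -0.2, 0.4]
width: 0.873
gripper_force: 0.0
```

jog_arm([
  [0,0,0,0],
  [0,0,0,0],
  [0,0,0,0],
  [0,0,0,0],
  [0,0,0,0],
  [0,0,0,0],
], hand=0.05)

```text
clock: 16.85
position: [0.628, 0.2694, 0.0318]
ee_rot: [2.268, 2.174, 0.001]
force: [-1.0, 0.3, 5.1]
width: 0.62
gripper_force: 12.1
```

jog_arm([
  [0,0,-0.02,0],
  [0,0,-0.05,0],
  [0,0,-0.1,0],
  [0,0,-0.15,0],
  [0,0,-0.2,0],
  [0,0,-0.2,0],
  [-0.04,-0.021,-0.2,0],
  [-0.08,-0.042,-0.2,0],
  [-0.12,-0.062,-0.2,0],
  [-0.16,-0.083,-0.2,0],
  [-0.2,-0.104,-0.2,0],
  [-0.235,-0.122,-0.2,0],
  [-0.252,-0.13,-0.2,0],
  [-0.252,-0.13,-0.2,0],
  [-0.252,-0.13,-0.16,0],
  [-0.252,-0.13,-0.12,0],
  [-0.252,-0.13,-0.09,0],
  [-0.252,-0.13,-0.065,0],
  [-0.252,-0.13,-0.06,0],
  [-0.252,-0.13,-0.06,0],
])

```text
clock: 19.35
position: [0.4878, 0.0236, 0.0915]
ee_rot: [-2.267, -2.175, 0.0]
force: [0.2, -0.7, -0.9]
width: 0.618
gripper_force: 12.1
```

```bash
python3 -c "
from h import *
go(.487,.0225,.064,-.042)"
```

```text
t 19.35 pos [0.4878 0.0236 0.0915] yaw -0.0412 w 0.0568 F [ 0.2 -0.7 -0.9] gf 12.1 
-> move [-0.0011 -0.0008  0.0275] spin 0.0008
```

jog_arm([
  [-0.001,0,0.012,0],
  [-0.001,0,0.021,0],
  [-0.001,0,0.026,0],
  [-0.001,0,0.0275,0],
  [-0.001,0,0.0275,0],
  [-0.001,0,0.0275,0],
])

```text
clock: 20.1
position: [0.4874, 0.0219, 0.0641]
ee_rot: [2.267, 2.174, 0.001]
force: [-0.6, 0.1, -2.0]
width: 0.619
gripper_force: 12.1
```

jog_arm([
  [0,0,0,0],
  [0,0,0,0],
  [0,0,0,0],
], hand=0.076)

```text
clock: 20.48
position: [0.4873, 0.0219, 0.064]
ee_rot: [2.268, 2.174, 0.0]
force: [0.5, -0.1, 0.5]
width: 0.825
gripper_force: 0.0
```

jog_arm([
  [0,0,-0.03,0],
  [0,0,-0.08,0],
  [0,0,-0.13,0],
  [0,0,-0.17,0],
  [0,0,-0.17,0],
  [0,0,-0.17,0],
])

```text
clock: 21.22
position: [0.4868, 0.0221, 0.2335]
ee_rot: [-2.267, -2.174, 0.0]
force: [-0.7, -0.2, -0.7]
width: 0.828
gripper_force: 0.0
```

```bash
python3 -c "
from h import *
go(.6863,-.0745,.135,-.042)"
```

```text
t 21.23 pos [0.4868 0.0221 0.2335] yaw -0.0418 w 0.076 F [-0.7 -0.2 -0.7] gf 0.0 
-> move [-0.0882  0.2034  0.0983] spin 0.0002
```

jog_arm([
  [-0.0882,0.2034,0,0],
  [-0.0882,0.2034,0,0],
  [-0.0882,0.2034,0,0],
  [-0.0882,0.2034,0,0],
  [-0.0882,0.2034,0.06,0],
  [-0.0882,0.2034,0.12,0],
  [-0.0882,0.2034,0.12,0],
  [-0.0882,0.2034,0.12,0],
], hand=0.08)

```text
clock: 22.22
position: [0.6873, -0.0754, 0.1152]
ee_rot: [2.267, 2.173, 0.0]
force: [0.2, -0.2, 1.5]
width: 0.87
gripper_force: 0.0
```

```bash
python3 chk.py .6863 -.0745 .032 -.042 .064
```

```text
t 22.23 pos [ 0.6873 -0.0754  0.1152] yaw -0.0426 w 0.0799 F [ 0.2 -0.2  1.5] gf 0.0 
-> move [ 0.0009 -0.0011  0.0832] spin -0.0006
zmax pct [0.0547 0.0637 0.067 ]
41 (array([0.48746079, 0.02410387]), np.float64(0.0015901045254972613))
ell [0.4754 0.0056 0.0189 0.0536]
[[ 0.8812  0.2964  0.0583  0.0641  0.0684  0.0586]
 [ 0.8163 -0.2983  0.019   0.2704  0.2784  0.0587]
 [ 0.6705  0.4394  0.0801  0.0926  0.0945  0.0467]
 [ 0.6137  0.702   0.1403  0.1706  0.1631  0.0579]
 [ 0.6189 -0.2965  0.0559  0.0562  0.0588  0.0327]
 [ 0.4974 -0.6497  0.1579  0.1614  0.1696  0.0148]
 [ 0.3236 -0.3446  0.0645  0.0684  0.0705  0.0421]
 [ 0.0953 -0.4849  0.0064  0.1816  0.1653  0.0395]]
(array([412.9, 180.5]), np.int32(31), array([ 0.6586, -0.4063,  0.024 ]), np.float64(0.023))
(array([415.6, 250.9]), np.int32(146), array([ 0.4516, -0.3944,  0.024 ]), np.float64(0.021))
(array([132. , 247.6]), np.int32(23), array([0.4814, 0.417 , 0.024 ]), np.float64(0.023))
```

jog_arm([
  [0,0,0.04,0],
  [0,0,0.07,0],
  [0,0,0.082,0],
  [0,0,0.082,0],
  [0,0,0.082,0],
])

```text
clock: 22.9
position: [0.688, -0.0751, 0.0339]
ee_rot: [2.266, 2.173, 0.003]
force: [-0.1, -0.0, -0.1]
width: 0.868
gripper_force: 0.0
```

jog_arm([
  [0,0,0,0],
  [0,0,0,0],
  [0,0,0,0],
  [0,0,0,0],
  [0,0,0,0],
  [0,0,0,0],
], hand=0.05)

```text
clock: 23.65
position: [0.6869, -0.0748, 0.0322]
ee_rot: [2.268, 2.174, 0.0]
force: [-0.9, 0.9, 4.2]
width: 0.62
gripper_force: 12.0
```

jog_arm([
  [0,0,-0.02,0],
  [0,0,-0.05,0],
  [0,0,-0.1,0],
  [0,0,-0.15,0],
  [0,0,-0.2,0],
  [0,0,-0.2,0],
  [0.016,-0.037,-0.2,0],
  [0.032,-0.074,-0.2,0],
  [0.048,-0.111,-0.2,0],
  [0.064,-0.148,-0.2,0],
  [0.08,-0.185,-0.2,0],
  [0.088,-0.202,-0.2,0],
  [0.088,-0.202,-0.2,0],
  [0.088,-0.202,-0.16,0],
  [0.088,-0.202,-0.12,0],
  [0.088,-0.202,-0.09,0],
  [0.088,-0.202,-0.075,0],
  [0.088,-0.202,-0.07,0],
  [0.088,-0.202,-0.07,0],
])

```text
clock: 26.02
position: [0.4892, 0.0214, 0.1024]
ee_rot: [2.268, 2.174, 0.001]
force: [-0.6, 0.2, -0.3]
width: 0.621
gripper_force: 12.0
```

```bash
python3 -c "
from h import *
go(.487,.0225,.076,-.042)"
```

```text
t 26.02 pos [0.4892 0.0214 0.1024] yaw -0.0424 w 0.057 F [-0.6  0.2 -0.3] gf 12.0 
-> move [ 0.001  -0.0023  0.0264] spin -0.0004
```

jog_arm([
  [0.001,-0.0018,0.012,0],
  [0.001,-0.0018,0.02,0],
  [0.001,-0.0018,0.025,0],
  [0.001,-0.0018,0.0262,0],
  [0.001,-0.0018,0.0262,0],
  [0.001,-0.0018,0.0262,0],
])

```text
clock: 26.78
position: [0.487, 0.0227, 0.076]
ee_rot: [-2.268, -2.174, -0.001]
force: [-2.2, 0.7, 6.6]
width: 0.62
gripper_force: 12.0
```

jog_arm([
  [0,0,0,0],
  [0,0,0,0],
  [0,0,0,0],
], hand=0.076)

```text
clock: 27.15
position: [0.4869, 0.0227, 0.0757]
ee_rot: [2.268, 2.174, 0.0]
force: [0.2, -0.6, -0.1]
width: 0.819
gripper_force: 0.0
```

jog_arm([
  [0,0,-0.03,0],
  [0,0,-0.08,0],
  [0,0,-0.13,0],
  [0,0,-0.16,0],
  [0,0,-0.16,0],
  [0,0,-0.16,0],
])

```text
clock: 27.9
position: [0.4863, 0.0229, 0.235]
ee_rot: [-2.267, -2.174, 0.001]
force: [-0.3, -0.1, -0.1]
width: 0.829
gripper_force: 0.0
```

```bash
python3 -c "
from h import *
go(.619,-.2965,.135,-.042)"
```

```text
t 27.9 pos [0.4863 0.0229 0.235 ] yaw -0.0418 w 0.0761 F [-0.3 -0.1 -0.1] gf 0.0 
-> move [-0.3136  0.146   0.0999] spin 0.0002
```

jog_arm([
  [-0.3136,0.146,0,0],
  [-0.3136,0.146,0,0],
  [-0.3136,0.146,0,0],
  [-0.3136,0.146,0,0],
  [-0.3136,0.146,0,0],
  [-0.3136,0.146,0,0],
  [-0.3136,0.146,0.06,0],
  [-0.3136,0.146,0.12,0],
  [-0.3136,0.146,0.12,0],
  [-0.3136,0.146,0.12,0],
], hand=0.08)

```text
clock: 29.15
position: [0.6199, -0.2976, 0.117]
ee_rot: [2.267, 2.173, -0.0]
force: [-0.0, -1.0, 0.5]
width: 0.872
gripper_force: 0.0
```

```bash
python3 chk.py .619 -.2965 .032 -.042 .076
```

```text
t 29.15 pos [ 0.6199 -0.2976  0.117 ] yaw -0.0425 w 0.08 F [-0.  -1.   0.5] gf 0.0 
-> move [ 0.0011 -0.001   0.085 ] spin -0.0005Traceback (most recent call last):
  File "chk.py", line 8, in <module>
    print('zmax pct',np.percentile(P[:,2],[50,90,98]).round(4)); Q=P[P[:,2]>zt-.006]; print(len(Q),circ(Q[:,:2],.0285))
                     ~~~~~~~~~~~~~^^^^^^^^^^^^^^^^^^^
    return _quantile_unchecked(
        a, q, axis, out, overwrite_input, method, keepdims, weights)
    return _ureduce(a,
                    func=_quantile_ureduce_func,
    ...<5 lines>...
                    overwrite_input=overwrite_input,
                    method=method)
    r = func(a, **kwargs)
    result = _quantile(arr,
                       quantiles=q,
    ...<2 lines>...
                       out=out,
                       weights=wgt)
    slices_having_nans = np.isnan(arr[-1, ...])
                                  ~~~^^^^^^^^^
IndexError: index -1 is out of bounds for axis 0 with size 0
```

Run:
```python
from h import *
im=grab('side');save(im,'s4',(160,120,440,330),2.8);W=cloud(im)
P=W[(np.hypot(W[...,0]-.487,W[...,1]-.0225)<.045)&(W[...,2]>.02)&(W[...,2]<.13)]
print(len(P),np.percentile(P[:,2],[2,50,98]).round(4))
Q=P[P[:,2]>.071]; print(len(Q),circ(Q[:,:2],.0285),Q.min(0),Q.max(0))
```

```text
411 [0.0305 0.0588 0.0769]
76 (array([0.48520051, 0.02508177]), np.float64(0.002300991991506974)) [ 0.45747735 -0.00615459  0.07109914] [0.51616543 0.05382623 0.07937981]
```

View pics/s4.png

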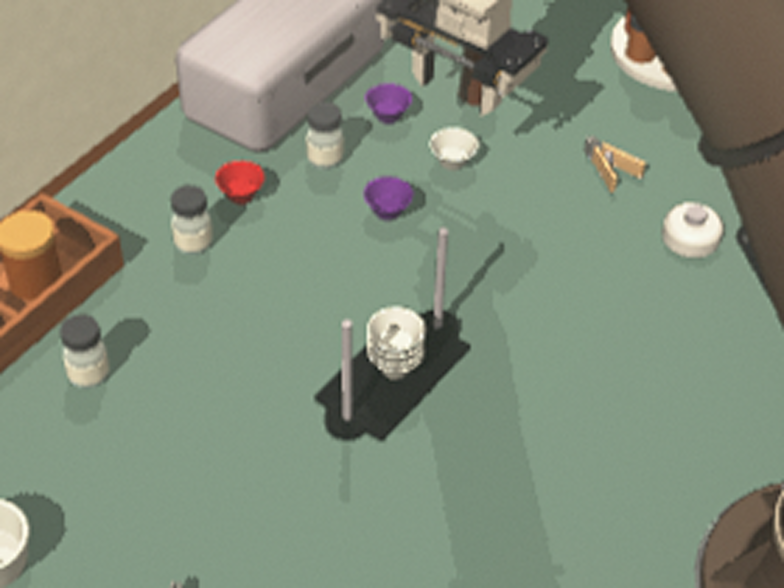

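Four bowls are neatly nested on the seat at (396,340). The fifth is under the gripper at (455,148).

jog_arm([
  [0,0,0.04,0],
  [0,0,0.07,0],
  [0,0,0.084,0],
  [0,0,0.084,0],
  [0,0,0.084,0],
])

```text
clock: 29.88
position: [0.6205, -0.2974, 0.0335]
ee_rot: [2.266, 2.173, 0.001]
force: [-0.6, -0.5, -0.1]
width: 0.87
gripper_force: 0.0
```

jog_arm([
  [0,0,0,0],
  [0,0,0,0],
  [0,0,0,0],
  [0,0,0,0],
  [0,0,0,0],
  [0,0,0,0],
], hand=0.05)

```text
clock: 30.62
position: [0.6197, -0.2969, 0.0321]
ee_rot: [2.267, 2.174, 0.0]
force: [-1.4, 1.5, 5.6]
width: 0.63
gripper_force: 12.0
```

jog_arm([
  [0,0,-0.02,0],
  [0,0,-0.05,0],
  [0,0,-0.1,0],
  [0,0,-0.15,0],
  [0,0,-0.2,0],
  [0,0,-0.2,0],
  [0.036,-0.017,-0.2,0],
  [0.072,-0.034,-0.2,0],
  [0.108,-0.051,-0.2,0],
  [0.144,-0.068,-0.2,0],
  [0.18,-0.084,-0.2,0],
  [0.22,-0.102,-0.2,0],
  [0.26,-0.121,-0.2,0],
  [0.295,-0.137,-0.2,0],
  [0.313,-0.145,-0.2,0],
  [0.313,-0.145,-0.2,0],
  [0.313,-0.145,-0.16,0],
  [0.313,-0.145,-0.12,0],
  [0.313,-0.145,-0.1,0],
  [0.313,-0.145,-0.09,0],
])

```text
clock: 33.12
position: [0.4874, 0.0207, 0.1207]
ee_rot: [-2.269, -2.172, 0.003]
force: [-0.3, -0.8, -1.3]
width: 0.627
gripper_force: 12.0
```

jog_arm([
  [0,0,0,0],
  [0,0,0,0],
])

```text
clock: 33.38
position: [0.4885, 0.0218, 0.1225]
ee_rot: [2.268, 2.173, 0.002]
force: [1.1, 0.8, -1.1]
width: 0.63
gripper_force: 12.0
```

```bash
python3 -c "
from h import *
go(.487,.0227,.088,-.042)"
```

```text
t 33.38 pos [0.4885 0.0218 0.1225] yaw -0.0425 w 0.0578 F [ 1.1  0.8 -1.1] gf 12.0 
-> move [ 0.0009 -0.0016  0.0345] spin -0.0005
```

jog_arm([
  [0.001,-0.0013,0.015,0],
  [0.001,-0.0013,0.026,0],
  [0.001,-0.0013,0.032,0],
  [0.001,-0.0013,0.034,0],
  [0.001,-0.0013,0.034,0],
  [0.001,-0.0013,0.034,0],
])

```text
clock: 34.12
position: [0.4865, 0.023, 0.0879]
ee_rot: [-2.268, -2.174, -0.0]
force: [-0.5, 0.9, 4.5]
width: 0.628
gripper_force: 12.0
```

jog_arm([
  [0,0,0,0],
  [0,0,0,0],
  [0,0,0,0],
], hand=0.076)

```text
clock: 34.5
position: [0.4867, 0.0231, 0.0877]
ee_rot: [2.268, 2.174, 0.0]
force: [0.1, -0.8, -0.7]
width: 0.824
gripper_force: 0.0
```

jog_arm([
  [0,0,-0.03,0],
  [0,0,-0.08,0],
  [0,0,-0.13,0],
  [0,0,-0.16,0],
  [0,0,-0.16,0],
  [0,0,-0.16,0],
])

```text
clock: 35.25
position: [0.4861, 0.0233, 0.247]
ee_rot: [-2.267, -2.174, 0.001]
force: [0.3, -0.4, 0.4]
width: 0.833
gripper_force: 0.0
```

```bash
python3 -c "
from h import *
go(.57,.0227,.235,-.042)
im=grab('top'); save(im,'t5',(110,200,450,290),2.35)
print(*clips(im),sep='\n')"
```

```text
t 35.25 pos [0.4861 0.0233 0.247 ] yaw -0.0417 w 0.0764 F [ 0.3 -0.4  0.4] gf 0.0 
-> move [0.0029 0.0839 0.012 ] spin 0.0003
(array([430.4, 169.4]), np.int32(137), array([ 0.6911, -0.4607,  0.024 ]), np.float64(0.115))
(array([421.7, 174.6]), np.int32(36), array([ 0.6758, -0.4337,  0.024 ]), np.float64(0.084))
(array([520.5, 203.3]), np.int32(60), array([ 0.5813, -0.7089,  0.024 ]), np.float64(0.135))
(array([503.5, 217.8]), np.int32(130), array([ 0.5403, -0.6544,  0.024 ]), np.float64(0.126))
(array([543.3, 235.6]), np.int32(96), array([ 0.4861, -0.7592,  0.024 ]), np.float64(0.131))
(array([487.7, 242.3]), np.int32(116), array([ 0.471 , -0.6003,  0.024 ]), np.float64(0.035))
(array([415.6, 250.8]), np.int32(154), array([ 0.4519, -0.3946,  0.024 ]), np.float64(0.021))
(array([139.3, 251.2]), np.int32(122), array([0.4704, 0.3952, 0.024 ]), np.float64(0.022))
(array([526.4, 248.7]), np.int32(129), array([ 0.45 , -0.706,  0.024]), np.float64(0.128))
```

View pics/t5.png

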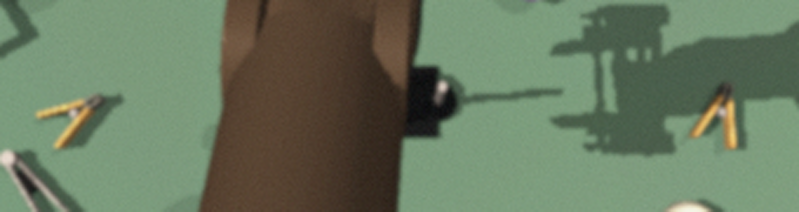

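Both clips are where they were, at (75,115) and (722,115) in this crop. I fit their axes from depth points.

```bash
cat >> h.py <<'E'
def clipfit(W,h,u):
    h=np.array(h,float); u=np.array(u,float); u/=np.linalg.norm(u)
    P=W[(W[...,2]>.014)&(W[...,2]<.032)&(np.hypot(W[...,0]-h[0],W[...,1]-h[1])<.06)][:,:2]
    if len(P)<50: return len(P)
    for _ in range(8):
        v=np.array([-u[1],u[0]]); s=(P-h)@u; t=(P-h)@v; f=[]
        for sg in(1,-1):
            k=(s<-.008)&(sg*t>0); f.append(np.polyfit(s[k],t[k],1))
        b=(f[0]+f[1])/2; h=h+v*b[1]; u=u+v*b[0]*.7; u/=np.linalg.norm(u)
        s=(P-h)@u; lo,hi=np.percentile(s,[1,99]); h=h+u*((lo+hi)/2+.0015)
    return len(P),'hinge',h.round(4),'axis deg',round(np.degrees(np.arctan2(u[1],u[0])),1),'len',round(hi-lo,4),'slopes',round(f[0][0],3),round(f[1][0],3),'squeeze',(h-.024*u).round(4)
E
python3 - <<'E'
from h import *
s=grab('side'); t=pickle.load(open('top.pkl','rb'))
for n,im in(('top',t),('side',s)):
    W=cloud(im)
    print(n,'A',clipfit(W,(.4796,.3906),(.525,-.851)))
    print(n,'B',clipfit(W,(.4598,-.3999),(.0675,-.0254)))
W=cloud(s); P=W[(np.hypot(W[...,0]-.487,W[...,1]-.0225)<.045)&(W[...,2]>.02)&(W[...,2]<.15)]
print(len(P),np.percentile(P[:,2],[2,50,90,98]).round(4))
E
```

```text
top A (157, 'hinge', array([0.4794, 0.3894]), 'axis deg', np.float64(-58.0), 'len', np.float64(0.073), 'slopes', np.float64(-0.305), np.float64(0.305), 'squeeze', array([0.4666, 0.4098]))
top B (161, 'hinge', array([ 0.4626, -0.3998]), 'axis deg', np.float64(-20.4), 'len', np.float64(0.074), 'slopes', np.float64(-0.311), np.float64(0.311), 'squeeze', array([ 0.4401, -0.3914]))
side A (171, 'hinge', array([0.4785, 0.3923]), 'axis deg', np.float64(-57.4), 'len', np.float64(0.0753), 'slopes', np.float64(-0.328), np.float64(0.328), 'squeeze', array([0.4656, 0.4125]))
side B (104, 'hinge', array([ 0.4613, -0.3983]), 'axis deg', np.float64(-22.3), 'len', np.float64(0.0749), 'slopes', np.float64(-0.326), np.float64(0.326), 'squeeze', array([ 0.4391, -0.3892]))
460 [0.0319 0.0688 0.0853 0.0887]
```

```bash
python3 -c "
from h import *
go(.466,.411,.247,.564)"
```

```text
t 35.35 pos [0.4858 0.0231 0.2466] yaw -0.0421 w 0.0761 F [-0.  -0.  -0.4] gf 0.0 
-> move [ 0.3867 -0.0361 -0.0006] spin -0.6061
```

jog_arm([
  [0.3867,-0.0361,0,-0.606],
  [0.3867,-0.0361,0,-0.606],
  [0.3867,-0.0361,0,-0.606],
  [0.3867,-0.0361,0,-0.606],
  [0.3867,-0.0361,0,-0.606],
  [0.3867,-0.0361,0,-0.606],
  [0.3867,-0.0361,0.06,-0.606],
  [0.3867,-0.0361,0.12,-0.606],
  [0.3867,-0.0361,0.16,-0.606],
  [0.3867,-0.0361,0.16,-0.606],
  [0.3867,-0.0361,0.16,-0.606],
], hand=0.085, newtons=25)

```text
clock: 36.72
position: [0.4676, 0.4111, 0.0887]
ee_rot: [1.516, 2.751, 0.001]
force: [0.3, 0.4, 0.4]
width: 0.927
gripper_force: 0.0
```

```bash
python3 -c "
from h import *
go(.466,.411,.013,.564)
im=grab('top'); print(*[c for c in clips(im) if c[3]<.03],sep='\n')
W=cloud(im); print('A',clipfit(W,(.4796,.3906),(.525,-.851)))
s=grab('side');W=cloud(s); print('A',clipfit(W,(.4796,.3906),(.525,-.851)))"
```

```text
t 36.73 pos [0.4676 0.4111 0.0887] yaw 0.5633 w 0.0851 F [0.3 0.4 0.4] gf 0.0 
-> move [ 0.0008 -0.0014  0.0757] spin -0.0007
(array([415.6, 251. ]), np.int32(154), array([ 0.4513, -0.3945,  0.024 ]), np.float64(0.02))
(array([140. , 249.8]), np.int32(108), array([0.4747, 0.3934, 0.024 ]), np.float64(0.022))
A (132, 'hinge', array([0.4833, 0.3877]), 'axis deg', np.float64(-53.7), 'len', np.float64(0.0653), 'slopes', np.float64(-0.39), np.float64(0.39), 'squeeze', array([0.469, 0.407]))
A (156, 'hinge', array([0.4788, 0.3922]), 'axis deg', np.float64(-57.1), 'len', np.float64(0.0756), 'slopes', np.float64(-0.318), np.float64(0.318), 'squeeze', array([0.4658, 0.4124]))
```

jog_arm([
  [0,-0.001,0.035,0],
  [0,-0.001,0.06,0],
  [0,-0.001,0.07,0],
  [0,-0.001,0.074,0],
  [0,-0.001,0.074,0],
  [0,-0.001,0.074,0],
])

```text
clock: 37.58
position: [0.4664, 0.4109, 0.0147]
ee_rot: [1.515, 2.751, 0.002]
force: [0.2, -0.0, -0.3]
width: 0.927
gripper_force: 0.0
```

jog_arm([
  [0,0,0,0],
  [0,0,0,0],
  [0,0,0,0],
  [0,0,0,0],
  [0,0,0,0],
  [0,0,0,0],
  [0,0,0,0],
  [0,0,0,0],
], hand=0.015)

```text
clock: 38.58
position: [0.466, 0.4105, 0.0138]
ee_rot: [1.516, 2.752, 0.0]
force: [0.1, 0.1, 0.3]
width: 0.267
gripper_force: 24.6
```

jog_arm([
  [0,0,-0.02,0],
  [0,0,-0.05,0],
  [0,0,-0.1,0],
  [0,0,-0.15,0],
  [0,0,-0.2,0],
  [0,0,-0.235,0],
  [0,0,-0.235,0],
  [0,0,-0.235,0],
])

```text
clock: 39.58
position: [0.4655, 0.4101, 0.2489]
ee_rot: [-1.516, -2.752, 0.0]
force: [0.8, -1.1, -0.1]
width: 0.268
gripper_force: 24.6
```

```bash
python3 -c "
from h import *
go(.487,-.029,.24,-.042)"
```

```text
t 39.58 pos [0.4655 0.4101 0.2489] yaw 0.5639 w 0.0246 F [ 0.8 -1.1 -0.1] gf 24.6 
-> move [-0.3826 -0.2165  0.0088] spin 0.6059
```

The clip is fully squeezed, at 24.6 mm. The squeeze point has to be 30 mm from the centre, so I move to (0.4857, -0.0075).

```bash
python3 -c "
from h import *
go(.4857,-.0075,.235,-.042)"
```

```text
t 39.58 pos [0.4655 0.4101 0.2489] yaw 0.5639 w 0.0246 F [ 0.8 -1.1 -0.1] gf 24.6 
-> move [-0.3638 -0.2061  0.0139] spin 0.6059
```

jog_arm([
  [-0.036,-0.021,0,0.06],
  [-0.073,-0.041,0,0.12],
  [-0.109,-0.062,0,0.18],
  [-0.146,-0.082,0,0.24],
  [-0.182,-0.103,0,0.3],
  [-0.218,-0.124,0,0.36],
  [-0.255,-0.144,0,0.42],
  [-0.291,-0.165,0,0.48],
  [-0.327,-0.185,0,0.54],
  [-0.355,-0.2,0,0.59],
  [-0.364,-0.206,0,0.606],
  [-0.364,-0.206,0,0.606],
  [-0.364,-0.206,0,0.606],
  [-0.364,-0.206,0,0.606],
])

```text
clock: 41.32
position: [0.4863, -0.006, 0.2486]
ee_rot: [-2.265, -2.177, 0.0]
force: [0.5, -0.4, 0.0]
width: 0.266
gripper_force: 24.6
```

Run:
```python
from h import *
go(.4857,-.0075,.123,-.042)
im=grab('top'); save(im,'t6',(240,190,340,270),7)
W=cloud(im)
m=(W[...,2]>.225)&(W[...,2]<.29)&(W[...,1]<-.02)&(W[...,1]>-.10)&(abs(W[...,0]-.485)<.03)
for v,u in np.argwhere(m)[:60]: print(u,v,W[v,u].round(3),im['color'][v,u])
```

```text
t 41.33 pos [ 0.4863 -0.006   0.2486] yaw -0.0396 w 0.0244 F [ 0.5 -0.4  0. ] gf 24.6 
-> move [-0.0015 -0.0005  0.1256] spin 0.0024
305 236 [ 0.472 -0.068  0.26 ] [84 94 77]
305 237 [ 0.47  -0.068  0.259] [74 81 68]
305 238 [ 0.469 -0.069  0.247] [65 77 62]
```

View pics/t6.png

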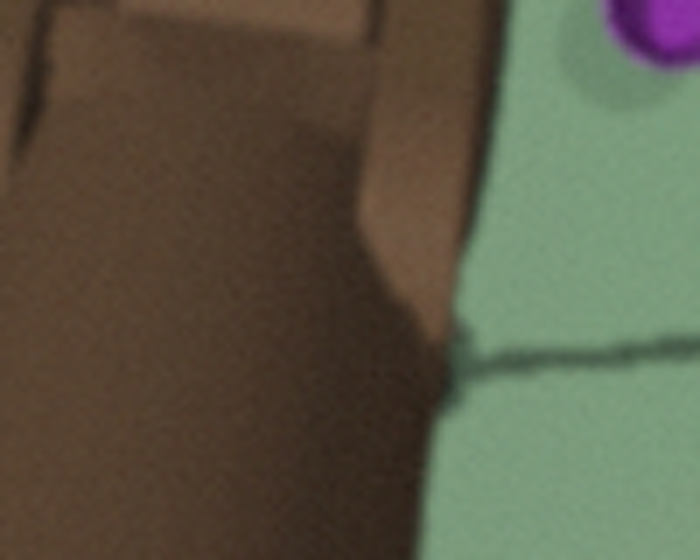

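The arm hides the clip from above; only a jaw tip shows at (455,370). I use the side view.

Run:
```python
from h import *
im=grab('side'); W=cloud(im)
for n,p in(('a',(.4904,.1025,.155)),('b',(.4836,-.0575,.155)),('mouth',(.4842,-.0575,.2486)),('tcp',(.4863,-.006,.2486))): print(n,proj(im,p)[0].round(1))
c=proj(im,(.4842,-.0575,.22))[0]; x,y=int(c[0]),int(c[1])
save(im,'s6',(x-45,y-40,x+35,y+40),7.5); print(x-45,y-40)
```

```text
a [283.5 235. ]
b [318.2 202. ]
mouth [319.5 177.7]
tcp [308.4 187.9]
274 145
```

View pics/s6.png

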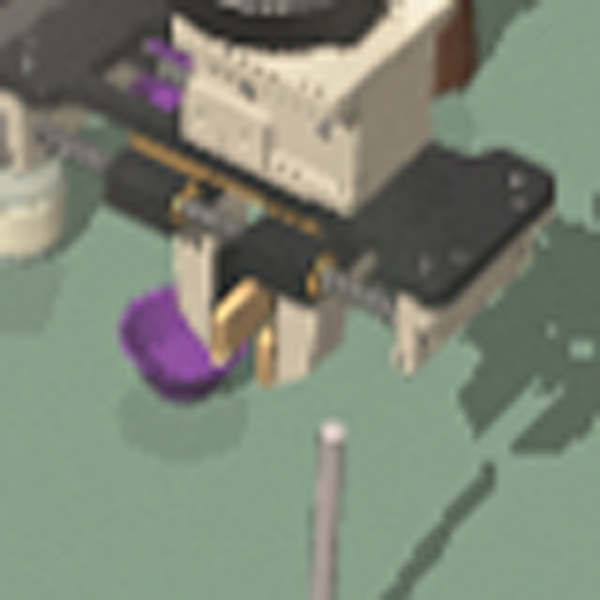

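The post b tip at (332,432) matches the prediction. The handle ends show at (238,320) and (265,360). I locate the handle ends by depth to see where the clip sits in the pads.

Run:
```python
from h import *
im=pickle.load(open('side.pkl','rb')); W=cloud(im); s=arm.observe()
R=Ro.from_rotvec(s['ee_rot']).as_matrix(); L=(W-s['position'])@R
hsv=cv2.cvtColor(im['color'],cv2.COLOR_RGB2HSV)
m=(hsv[...,1]>110)&(hsv[...,0]>8)&(hsv[...,0]<28)&(abs(L)<.05).all(-1)
m[:, :300]=0; m[:182]=0
for v,u in np.argwhere(m): print(u,v,(L[v,u]*1000).round(1),im['color'][v,u])
```

```text
306 183 [-2.8 10.5 -9.4] [234 189 132]
306 184 [-4.4 11.5 -4. ] [238 194 134]
303 188 [15.5  6.8 -6.8] [181 145 102]
303 189 [16.8  5.8 -4.7] [176 141  98]
303 190 [16.4  5.9 -0.7] [173 138  96]
303 191 [16.3  5.9  3.2] [172 138  93]
309 191 [ 14.8 -12.4  -6.5] [212 166 115]
309 192 [ 12.7 -11.2  -0.6] [193 153 106]
309 193 [ 12.4 -11.1   3.4] [181 144 100]
309 194 [ 13.1 -11.7   6.1] [176 139  96]
309 195 [ 13.8 -12.4   9. ] [170 135  94]
```

jog_arm([
  [-0.0005,0,0.03,0],
  [-0.0005,0,0.06,0],
  [-0.0005,0,0.06,0],
  [-0.0005,0,0.06,0],
])

```text
clock: 41.92
position: [0.4869, -0.0078, 0.1896]
ee_rot: [2.267, 2.174, 0.001]
force: [1.1, 0.1, -0.3]
width: 0.268
gripper_force: 24.6
```

Run:
```python
from h import *
go(.4857,-.0075,.123,-.042)
```

```text
t 41.92 pos [ 0.4869 -0.0078  0.1896] yaw -0.042 w 0.0246 F [ 1.1  0.1 -0.3] gf 24.6 
-> move [ 0.0003 -0.0012  0.0666] spin -0.0
```

jog_arm([
  [0.0003,-0.0008,0.015,0],
  [0.0003,-0.0008,0.03,0],
  [0.0003,-0.0008,0.045,0],
  [0.0003,-0.0008,0.058,0],
  [0.0003,-0.0008,0.066,0],
  [0.0003,-0.0008,0.066,0],
  [0.0003,-0.0008,0.066,0],
  [0.0003,-0.0008,0.066,0],
])

```text
clock: 42.92
position: [0.4858, -0.0074, 0.1231]
ee_rot: [2.268, 2.174, 0.001]
force: [-0.0, 0.1, -0.6]
width: 0.268
gripper_force: 24.6
```

Run:
```python
from h import *
go(.4857,-.0075,.123,-.042)
im=grab('side'); c=proj(im,(.4842,-.03,.12))[0]; x,y=int(c[0]),int(c[1]); save(im,'s7',(x-45,y-40,x+35,y+40),7.5)
```

```text
t 42.92 pos [ 0.4858 -0.0074  0.1231] yaw -0.0421 w 0.0246 F [-0.   0.1 -0.6] gf 24.6 
-> move [-0.0001 -0.0001  0.0001] spin -0.0001
```

View pics/s7.png

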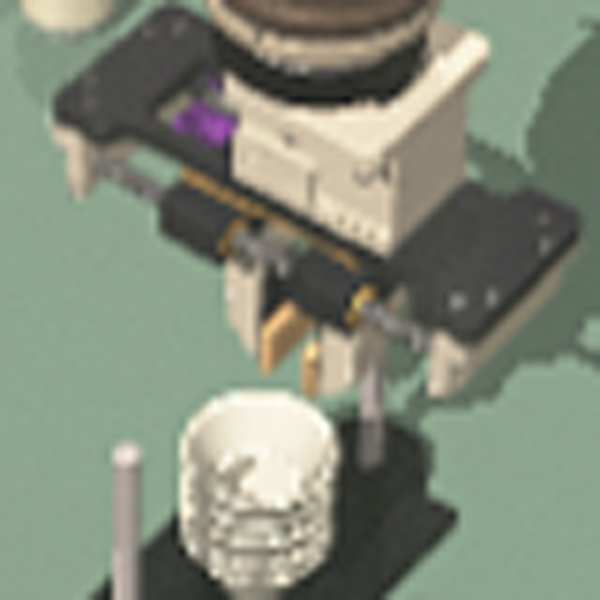

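The stack is upright, the clip is lowered around post b at (372,400) and there is no contact force. I release it.

jog_arm([
  [0,0,0,0],
  [0,0,0,0],
  [0,0,0,0],
  [0,0,0,0],
], hand=0.08)

```text
clock: 43.48
position: [0.4856, -0.0075, 0.1227]
ee_rot: [2.268, 2.174, 0.0]
force: [0.4, -0.6, -0.3]
width: 0.655
gripper_force: 0.0
```

jog_arm([
  [0,0,-0.03,0],
  [0,0,-0.08,0],
  [0,0,-0.12,0],
  [0,0,-0.12,0],
  [0,0,-0.12,0],
])

```text
clock: 44.1
position: [0.4852, -0.0072, 0.2423]
ee_rot: [-2.267, -2.174, -0.0]
force: [-0.9, 0.4, -1.0]
width: 0.876
gripper_force: 0.0
```

Run:
```python
from h import *
# clip B: axis -21.3 deg, tool y -111.3 deg
go(.4397,-.3904,.243,np.radians(-111.3))
```

```text
t 44.1 pos [ 0.4852 -0.0072  0.2423] yaw -0.0417 w 0.0804 F [-0.9  0.4 -1. ] gf 0.0 
-> move [-0.3848 -0.0295 -0.0009] spin -1.2407
```

jog_arm([
  [-0.3848,-0.0295,0,1.9],
  [-0.3848,-0.0295,0,1.9],
  [-0.3848,-0.0295,0,1.9],
  [-0.3848,-0.0295,0,1.9],
  [-0.3848,-0.0295,0,1.9],
  [-0.3848,-0.0295,0,1.9],
  [-0.3848,-0.0295,0,1.9],
  [-0.3848,-0.0295,0,1.9],
  [-0.3848,-0.0295,0,1.9],
  [-0.3848,-0.0295,0,1.9],
  [-0.3848,-0.0295,0,1.9],
  [-0.3848,-0.0295,0.06,1.9],
  [-0.3848,-0.0295,0.12,1.9],
  [-0.3848,-0.0295,0.14,1.9],
  [-0.3848,-0.0295,0.14,1.9],
  [-0.3848,-0.0295,0.14,1.9],
], hand=0.085)

```text
clock: 46.1
position: [0.4405, -0.392, 0.1047]
ee_rot: [3.086, -0.579, 0.004]
force: [0.2, 0.3, 0.6]
width: 0.923
gripper_force: 0.0
```

Run:
```python
from h import *
go(.4397,-.3904,.0135,np.radians(-111.3))
print(arm.observe()['joints'].round(2))
im=grab('top'); t=cloud(im); s=grab('side'); W=cloud(s)
for w in(t,W): print('B',clipfit(w,(.4615,-.399),(.0675,-.0264)))
save(im,'t8',(215,200,325,280),7); a=s['color'][150:290,230:370,::-1]; save(s,'s8',(255,170,335,260),6.5)
a=cv2.imread('pics/t8.png');b=cv2.imread('pics/s8.png'); a=cv2.resize(a,(int(a.shape[1]*400/a.shape[0]),400)); b=cv2.resize(b,(int(b.shape[1]*400/b.shape[0]),400))
o=np.hstack([a,b]); print(o.shape); cv2.imwrite('pics/m2.png',cv2.resize(o,(min(800,o.shape[1]),400)))
```

```text
t 46.1 pos [ 0.4405 -0.392   0.1047] yaw -1.9416 w 0.0848 F [0.2 0.3 0.6] gf 0.0 
-> move [-0.0015 -0.0013  0.0912] spin 0.001
[-0.04  0.77  1.11  1.87 -0.81  1.04 -0.53]
B 0
B (108, 'hinge', array([ 0.4627, -0.3977]), 'axis deg', np.float64(-20.0), 'len', np.float64(0.0777), 'slopes', np.float64(-0.292), np.float64(0.292), 'squeeze', array([ 0.4401, -0.3895]))
(400, 905, 3)
```

View pics/m2.png

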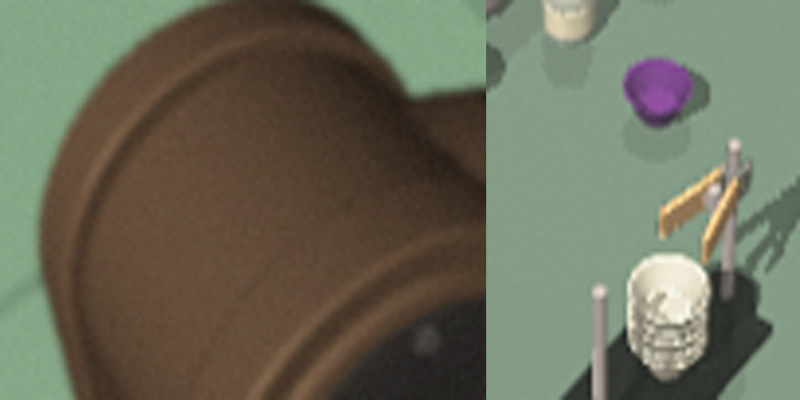

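Clip A grips post b at (735,190) with its handles pointing over the bowls. I pick clip B.

jog_arm([
  [-0.001,-0.001,0.04,0],
  [-0.001,-0.001,0.07,0],
  [-0.001,-0.001,0.085,0],
  [-0.001,-0.001,0.09,0],
  [-0.001,-0.001,0.09,0],
  [-0.001,-0.001,0.09,0],
])

```text
clock: 46.95
position: [0.4397, -0.3899, 0.0137]
ee_rot: [3.087, -0.58, 0.002]
force: [0.6, 0.3, -0.7]
width: 0.923
gripper_force: 0.0
```

Run:
```python
from h import *
go(.4398,-.3902,.0135,np.radians(-111))
s=grab('side'); W=cloud(s); print('B',clipfit(W,(.4615,-.399),(.0675,-.0264)))
```

```text
t 46.95 pos [ 0.4397 -0.3899  0.0137] yaw -1.9421 w 0.0848 F [ 0.6  0.3 -0.7] gf 0.0 
-> move [0.0002 0.0002 0.0002] spin -0.0047Traceback (most recent call last):
  File "<stdin>", line 3, in <module>
  File "h.py", line 66, in clipfit
    k=(s<-.008)&(sg*t>0); f.append(np.polyfit(s[k],t[k],1))
                                   ~~~~~~~~~~^^^^^^^^^^^^^
    raise TypeError("expected non-empty vector for x")
TypeError: expected non-empty vector for x
```

jog_arm([
  [0,0,0,0],
  [0,0,0,0],
  [0,0,0,0],
  [0,0,0,0],
  [0,0,0,0],
  [0,0,0,0],
  [0,0,0,0],
  [0,0,0,0],
], hand=0.015)

```text
clock: 48.0
position: [0.4393, -0.3894, 0.0127]
ee_rot: [3.088, -0.58, 0.0]
force: [0.2, -0.7, 1.2]
width: 0.27
gripper_force: 24.2
```

jog_arm([
  [0,0,-0.02,0],
  [0,0,-0.05,0],
  [0,0,-0.1,0],
  [0,0,-0.15,0],
  [0,0,-0.2,0],
  [0,0,-0.235,0],
  [0,0,-0.235,0],
  [0,0,-0.235,0],
])

```text
clock: 49.0
position: [0.4391, -0.389, 0.2478]
ee_rot: [-3.087, 0.58, -0.0]
force: [0.0, -0.0, -2.3]
width: 0.273
gripper_force: 24.2
```

Run:
```python
from h import *
go(.4883,.0525,.248,-.042)
print(arm.observe()['joints'].round(2))
```

```text
t 49.0 pos [ 0.4391 -0.389   0.2478] yaw -1.9423 w 0.025 F [ 0.  -0.  -2.3] gf 24.2 
-> move [-1.144e-01 -4.292e-01  1.000e-04] spin 1.2413
[-0.13  0.62  1.25  1.71 -0.62  1.27 -0.68]
```

jog_arm([
  [-0.006,-0.021,0,-0.1],
  [-0.012,-0.043,0,-0.2],
  [-0.02,-0.075,0,-0.3],
  [-0.028,-0.107,0,-0.42],
  [-0.036,-0.136,0,-0.56],
  [-0.044,-0.165,0,-0.7],
  [-0.052,-0.195,0,-0.84],
  [-0.06,-0.225,0,-0.98],
  [-0.068,-0.255,0,-1.12],
  [-0.076,-0.285,0,-1.26],
  [-0.084,-0.315,0,-1.4],
  [-0.092,-0.345,0,-1.54],
  [-0.1,-0.375,0,-1.68],
  [-0.108,-0.405,0,-1.8],
  [-0.1144,-0.429,0,-1.9],
  [-0.1144,-0.429,0,-1.9],
  [-0.1144,-0.429,0,-1.9],
  [-0.1144,-0.429,0,-1.9],
  [-0.1144,-0.429,0,-1.9],
])

```text
clock: 51.38
position: [0.4883, 0.0512, 0.2477]
ee_rot: [-2.269, -2.172, 0.0]
force: [-0.3, -0.9, 0.1]
width: 0.27
gripper_force: 24.2
```

```bash
cat > held.py <<'E'
from h import *
go(.4883,.0525,.123,-.042)
print(arm.observe()['joints'].round(2))
im=grab('side'); W=cloud(im); s=arm.observe()
R=Ro.from_rotvec(s['ee_rot']).as_matrix(); L=(W-s['position'])@R
hsv=cv2.cvtColor(im['color'],cv2.COLOR_RGB2HSV)
m=(hsv[...,1]>90)&(hsv[...,0]>8)&(hsv[...,0]<28)&(abs(L[...,0])<.06)&(abs(L[...,1])<.03)&(abs(L[...,2])<.017)
for v,u in np.argwhere(m)[::3]: print(u,v,(L[v,u]*1000).round(1))
print('grey jaws'); m=(hsv[...,1]<=90)&(L[...,0]<-.012)&(L[...,0]>-.07)&(abs(L[...,1])<.03)&(abs(L[...,2])<.017)
for v,u in np.argwhere(m)[::3]: print(u,v,(L[v,u]*1000).round(1))
E
python3 held.py
```

```text
t 51.38 pos [0.4883 0.0512 0.2477] yaw -0.0437 w 0.0248 F [-0.3 -0.9  0.1] gf 24.2 
-> move [ 0.0013 -0.      0.1247] spin -0.0017
[-0.93  0.26  0.91  1.93 -0.23  1.07  0.03]
292 195 [-3.9 14.6 -6.6]
293 196 [  1.4   7.3 -11.5]
291 197 [ 4.1 11.8 -7.2]
294 197 [-3.5  7.6 -3.9]
290 198 [ 10.9   9.7 -10.1]
293 198 [-1.2  9.1 -1. ]
288 199 [ 17.8  11.  -11. ]
291 199 [11.7  5.8 -9.4]
294 199 [-2.7  6.9  2.4]
287 200 [21.3 11.5 -9.8]
290 200 [13.1  8.  -5.5]
293 200 [2.1 6.5 2.1]
286 201 [ 27.7   9.8 -12.1]
289 201 [18.2  7.3 -6.2]
292 201 [5.7 7.  3.3]
296 201 [ 8.3 -7.9 -7.9]
285 202 [30.4 11.  -9.9]
288 202 [20.5  8.8 -3.4]
291 202 [8.6 8.1 5.5]
294 202 [15.3 -6.8 -9. ]
283 203 [ 38.6  11.  -12.7]
290 203 [11.8  9.   7.2]
293 203 [ 21.   -7.9 -10.5]
296 203 [ 16.3 -14.  -10.6]
283 204 [39.  10.7 -9.5]
290 204 [15.   6.4  6.8]
294 204 [18.7 -9.5 -6. ]
281 205 [ 47.   10.9 -12.1]
284 205 [35.4 10.3 -3.2]
292 205 [ 30.8 -12.2 -13.7]
295 205 [ 18.4 -12.5  -4.1]
284 206 [36.4  9.5 -0.8]
292 206 [26.7 -9.1 -4.8]
295 206 [ 19.4 -13.3  -1.6]
288 207 [ 41.3  -7.4 -11.8]
291 207 [ 34.4 -11.8  -9. ]
294 207 [ 22.4 -12.4   0.2]
283 208 [40.4  9.7  3.4]
289 208 [38.4 -8.4 -6.4]
292 208 [ 31.  -12.5  -3.1]
283 209 [41.5  8.8  5.7]
289 209 [ 44.6 -13.3 -10.8]
292 209 [ 29.7 -11.5   2.3]
287 210 [ 51.3 -12.  -11.8]
290 210 [ 37.4 -10.9   0.2]
293 210 [ 23.8 -10.3  11.5]
289 211 [ 42.6 -11.8  -1. ]
287 212 [ 49.1 -10.3  -1.6]
290 212 [36.  -9.9  9.3]
289 213 [38.9 -8.9 11.4]
grey jaws
```

Run:
```python
from h import *
im=pickle.load(open('side.pkl','rb')); W=cloud(im); s=arm.observe()
R=Ro.from_rotvec(s['ee_rot']).as_matrix(); L=(W-s['position'])@R*1000
m=(L[...,0]>36)&(L[...,0]<80)&(abs(L[...,1])<30)&(abs(L[...,2])<18)
for v,u in np.argwhere(m): print((u,v),L[v,u].round().astype(int),im['color'][v,u],end=' | ')
print(proj(im,(.4904,.1025,.155)))
```

```text
(np.int64(283), np.int64(203)) [ 39  11 -13] [247 218 150] | (np.int64(281), np.int64(204)) [ 44  13 -12] [222 191 139] | (np.int64(282), np.int64(204)) [ 41  12 -10] [231 185 129] | (np.int64(283), np.int64(204)) [ 39  11 -10] [232 189 130] | (np.int64(286), np.int64(204)) [ 36   3 -12] [195 182 174] | (np.int64(280), np.int64(205)) [ 48  14 -11] [204 189 150] | (np.int64(281), np.int64(205)) [ 47  11 -12] [227 189 142] | (np.int64(282), np.int64(205)) [ 45   9 -12] [184 147 106] | (np.int64(283), np.int64(205)) [38 12 -4] [154 123  87] | (np.int64(286), np.int64(205)) [ 38   1 -11] [185 172 165] | (np.int64(288), np.int64(205)) [ 38  -5 -15] [186 177 172] | (np.int64(279), np.int64(206)) [51 15 -9] [142 146 131] | (np.int64(280), np.int64(206)) [49 13 -9] [152 148 137] | (np.int64(281), np.int64(206)) [ 48  10 -10] [137 136 127] | (np.int64(282), np.int64(206)) [ 48   7 -11] [121 107  87] | (np.int64(283), np.int64(206)) [41  9 -5] [146 118  84] | (np.int64(284), np.int64(206)) [36 10 -1] [150 121  86] | (np.int64(285), np.int64(206)) [37  6 -3] [184 171 162] | (np.int64(286), np.i
[... 8095 characters left out ...]
] [114 111 101] | (np.int64(284), np.int64(217)) [ 63 -12   4] [88 85 79] | (np.int64(285), np.int64(217)) [ 60 -12   7] [83 79 73] | (np.int64(282), np.int64(218)) [ 71 -11   2] [132 142 124] | (np.int64(283), np.int64(218)) [ 68 -12   4] [113 112 101] | (np.int64(284), np.int64(218)) [ 64 -13   6] [87 84 77] | (np.int64(285), np.int64(218)) [ 62 -14   8] [ 99 105  92] | (np.int64(282), np.int64(219)) [67 -8 11] [135 147 129] | (np.int64(283), np.int64(219)) [ 69 -13   6] [114 113 102] | (np.int64(284), np.int64(219)) [ 64 -12  11] [90 92 83] | (np.int64(282), np.int64(220)) [69 -9 12] [136 154 134] | (np.int64(283), np.int64(220)) [ 68 -12  11] [113 120 106] | [[283.48520437 235.0426816 ]]
```

Run:
```python
from h import *
im=pickle.load(open('side.pkl','rb')); s=arm.observe(); p=s['position']
R=Ro.from_rotvec(s['ee_rot']).as_matrix()
for q,h in(((275,207.7),.0113),((274.2,214.5),-.0127),((282.3,213.7),.0113),((282.6,220),-.0127),((285.6,219.5),-.0127)): print(q,((ray(im,q,p[2]+h)[0]-p)@R*1000).round(1))
print(p, Ro.from_rotvec(s['ee_rot']).as_matrix()[2].round(4))
save(im,'s9',(255,180,315,250),8)
```

```text
(275, 207.7) [ 63.4  17.4 -11.3]
(274.2, 214.5) [65.8 18.6 12.7]
(282.3, 213.7) [ 68.5 -10.5 -11.3]
(282.6, 220) [ 67.5 -10.5  12.7]
(285.6, 219.5) [ 61.4 -15.5  12.7]
[0.48829645 0.05130669 0.24773261] [ 0. -0. -1.]
```

View pics/s9.png

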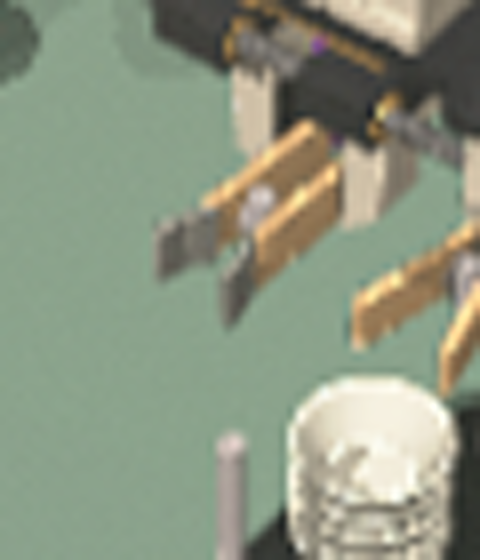

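The jaws are at (185,235) and (235,290), with tips about 66 mm ahead of the TCP. So the clip is held about 5.5 mm further forward than nominal, with its mouth about 55 mm ahead. I shift the target to y = 0.0475.

```bash
python3 -c "
from h import *
go(.4877,.0475,.19,-.042)"
```

```text
t 51.42 pos [0.4883 0.0513 0.2477] yaw -0.0434 w 0.0248 F [ 0.2  1.  -0.2] gf 24.2 
-> move [-0.0038 -0.0004  0.0577] spin -0.0014
```

jog_arm([
  [-0.0045,-0.0004,0.03,0],
  [-0.0045,-0.0004,0.057,0],
  [-0.0045,-0.0004,0.057,0],
  [-0.0045,-0.0004,0.057,0],
  [-0.0045,-0.0004,0.057,0],
])

```text
clock: 52.05
position: [0.4885, 0.0475, 0.1918]
ee_rot: [2.267, 2.174, 0.003]
force: [0.2, 0.3, -0.1]
width: 0.273
gripper_force: 24.2
```

Run:
```python
from h import *
go(.4877,.0475,.123,-.042)
im=grab('side'); s=arm.observe(); p=s['position']; R=Ro.from_rotvec(s['ee_rot']).as_matrix()
W=cloud(im); L=(W-p)@R*1000; m=(L[...,0]>50)&(L[...,0]<85)&(abs(L[...,1])<30)&(abs(L[...,2])<13)
for sg in(1,-1):
    Q=L[m&(sg*L[...,1]>0)]; print(sg,len(Q),np.percentile(Q,[5,50,95],axis=0).round(1).tolist())
P=W[(W[...,2]>.10)&(W[...,2]<.165)&(np.hypot(W[...,0]-.49,W[...,1]-.1025)<.012)]
print('post a',len(P),P.mean(0).round(4), ((P-p)@R*1000).mean(0).round(1))
```

```text
t 52.05 pos [0.4885 0.0475 0.1918] yaw -0.042 w 0.025 F [ 0.2  0.3 -0.1] gf 24.2 
-> move [-0.0001 -0.0009  0.0688] spin -0.0
1 48 [[50.9, 7.9, -10.8], [58.5, 14.5, -1.9], [68.6, 18.4, 10.3]]
-1 38 [[50.6, -13.1, -12.6], [64.0, -11.3, -1.3], [69.9, -8.7, 10.8]]
post a 58 [0.4883 0.1055 0.1303] [57.9 -2.6 61.4]
```

jog_arm([
  [0,-0.0006,0.015,0],
  [0,-0.0006,0.03,0],
  [0,-0.0006,0.045,0],
  [0,-0.0006,0.06,0],
  [0,-0.0006,0.068,0],
  [0,-0.0006,0.068,0],
  [0,-0.0006,0.068,0],
  [0,-0.0006,0.068,0],
])

```text
clock: 53.1
position: [0.4875, 0.0475, 0.1232]
ee_rot: [2.267, 2.174, 0.001]
force: [0.4, 0.2, 0.3]
width: 0.272
gripper_force: 24.2
```

Run:
```python
from h import *
go(.4877,.0475,.123,-.042)
im=grab('side'); s=arm.observe(); p=s['position']; R=Ro.from_rotvec(s['ee_rot']).as_matrix()
W=cloud(im); L=(W-p)@R*1000; m=(L[...,0]>35)&(L[...,0]<85)&(abs(L[...,1])<30)&(abs(L[...,2])<13)
for sg in(1,-1):
    Q=L[m&(sg*L[...,1]>7)]; print(sg,len(Q),np.percentile(Q,[5,50,95],axis=0).round(1).tolist())
```

```text
t 53.1 pos [0.4875 0.0475 0.1232] yaw -0.042 w 0.025 F [0.4 0.2 0.3] gf 24.2 
-> move [-0.      0.0002  0.0002] spin -0.0
1 39 [[50.2, 11.2, -11.5], [58.5, 14.6, -0.6], [67.0, 18.2, 11.2]]
-1 51 [[37.2, -14.2, -11.9], [53.1, -11.5, -1.9], [69.6, -9.5, 8.8]]
```

No contact on the way down, and the jaws straddle the post. I release and retreat.

jog_arm([
  [0,0,0,0],
  [0,0,0,0],
  [0,0,0,0],
  [0,0,0,0],
  [0,0,0,0],
], hand=0.08)

```text
clock: 53.78
position: [0.4872, 0.0474, 0.1228]
ee_rot: [2.268, 2.174, 0.0]
force: [0.3, -0.0, -0.3]
width: 0.77
gripper_force: 0.0
```

jog_arm([
  [0,0,-0.03,0],
  [0,0,-0.08,0],
  [0,0,-0.13,0],
  [0,0,-0.18,0],
  [0,0,-0.18,0],
  [-0.05,-0.03,-0.18,0],
  [-0.1,-0.06,-0.18,0],
  [-0.15,-0.09,-0.18,0],
  [-0.2,-0.11,-0.18,0],
  [-0.25,-0.12,-0.18,0],
  [-0.3,-0.12,-0.18,0],
  [-0.3,-0.12,-0.18,0],
  [-0.3,-0.12,-0.18,0],
])

```text
clock: 55.4
position: [0.3538, -0.2479, 0.3022]
ee_rot: [-2.27, -2.171, 0.003]
force: [0.5, 0.5, -0.6]
width: 0.866
gripper_force: 0.0
```

Run:
```python
from h import *
go(.4877,.0475,.123,-.042)
im=grab('side'); t=grab('top'); W=cloud(im); T=cloud(t)
save(im,'sf',(255,175,345,265),4.4); save(t,'tf',(215,200,325,280),5)
a=cv2.imread('pics/sf.png');b=cv2.imread('pics/tf.png'); h=396
b=cv2.resize(b,(400,h)); cv2.imwrite('pics/mf.png',np.hstack([a,b])[:,:800])
for n,w in(('side',W),('top',T)):
    m=(w[...,2]>.095)&(w[...,2]<.142)&(abs(w[...,0]-.487)<.04)&(w[...,1]>-.09)&(w[...,1]<.14); Q=w[m]
    for k,nm in((Q[:,1]<.0225,'b'),(Q[:,1]>.0225,'a')):
        q=Q[k]
        if len(q): print(n,nm,len(q),q.min(0).round(3),q.max(0).round(3))
    P=w[(np.hypot(w[...,0]-.487,w[...,1]-.0225)<.04)&(w[...,2]<.094)&(w[...,2]>.078)]
    if len(P)>8: print(n,'rim',len(P),circ(P[:,:2],.0285),np.percentile(P[:,2],95))
```

```text
t 55.4 pos [ 0.3538 -0.2479  0.3022] yaw -0.045 w 0.0795 F [ 0.5  0.5 -0.6] gf 0.0 
-> move [0.3013 0.1208 0.1787] spin -0.003
side b 236 [ 0.464 -0.067  0.101] [0.506 0.012 0.14 ]
side a 264 [0.462 0.037 0.097] [0.508 0.117 0.14 ]
side rim 115 (array([0.4851114 , 0.02652884]), np.float64(0.0026697240758206875)) 0.08966940829684658
top b 186 [ 0.465 -0.069  0.108] [0.506 0.008 0.138]
top a 186 [0.464 0.035 0.111] [0.507 0.114 0.138]
top rim 147 (array([0.48434504, 0.02300825]), np.float64(0.002368894903270437)) 0.09019093365460998
```

View pics/mf.png

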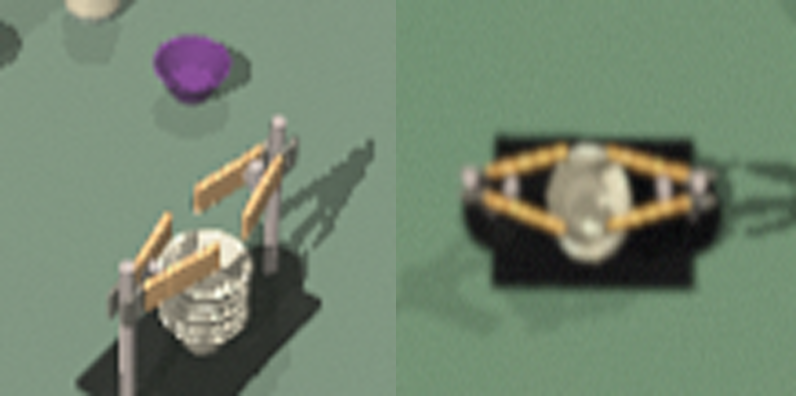

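Both clips grip their posts at (130,300) and (280,150), with the handle ends over the upright five-bowl stack and the gripper clear. I hand the job in.

```bash
python3 -c "
from cell import arm
print(arm.sign_off())"
```

```text
the job is handed in; nothing more can be done
None
```

I handed the job in at about 55 s: all five bowls are nested upright on the keeper's seat, a clip grips each post with its handles over the stack, and no verdict came back.

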